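Charge the glaze mill with grinding pucks through a hand chute

TASK

Load the four loose porcelain grinding pucks into the glaze mill's hopper: lift the chute they lie in by its handle, keep it level, lay its nose on the hopper's deck and slide it along between the rails so that the nose pushes the sprung shutter open, then hold the shutter open with the nose while you tilt the chute so all four pucks slide down and drop through the port. Work by feel and gently - never press or knock the mill hard (over about 10 N), and do not touch it with the fingers. Then draw the chute back so the shutter closes, stand the chute upright on the bench clear of the mill, let go, and leave the jar, brush and tile alone.

Things in the scene. Friction and masses are not known exactly. Their poses are not given: they have to be found in the camera images.
- chute: The chute (about 250 g): straight bare steel trough 160 mm long, 35 mm wide outside and 27 mm inside, walls 30 mm high, walls and floor 4 mm thick. Origin: at its underside, 81 mm behind the nose, 79 mm before the tail. Axes: x along it to the nose, y across, z up. Starts standing flat on the bench with the pucks in it. Pucks stay put when it tilts less than 8 degrees and slide freely at 25 or more.
- chute_handle (a point): Centre of the chute's wooden handle, 60 mm above the chute's origin: a bar 60 mm long (along the chute), 14 mm wide, 26 mm high (46 to 72 mm above the chute's underside), over the middle of the trough. Two cross bridges, 35 mm wide, carry it 28 mm before and behind this point, from the walls' tops up to 49 mm. Axes as the chute's.
- chute_nose (a point): Lower front edge of the chute's nose wall (4 mm thick), mid-width, at the level of its underside. Axes as the chute's. The trough has no floor from 4 to 49 mm behind this edge: through this drop window the pucks fall out; side walls and nose wall reach down to the underside there.
- mill: Mill, fixed to the bench, yaw varies. Origin at bench level under the port. Axes: x the way the shutter opens (the way the chute must push), y across, z up. Grey hopper box 150 x 88 mm with a flat steel deck on top (160 x 90 mm) and room 56 mm deep below; beyond it, at x = 88 to 172 mm, a grey motor housing 88 mm high. The hopper gives on a spring, 5 N per mm, at most 5 mm, then it is hard.
- mill_port (a point): Nominal centre of the port in the deck, 115 mm above the bench; the port is 46 mm (x) by 28 mm (y). The hopper was set on its post by hand: the real deck lies anywhere from 15 mm below to 15 mm above this point, which is not measured and must be felt. Axes as the mill's.
- mill_mouth (a point): Where the guide rails begin, nominal: on the deck 74 mm before the port (mill x = -74 mm), same height error as the port. Two rails 12 mm high run along both sides: about 64 mm apart here, narrowing to 39 mm at x = -45 mm and so on to x = 45 mm. The chute goes in here, nose first. Axes as the mill's.
- shutter (a joint): Opening of the shutter, m: 0 shut, 0.050 against its stop; slides along the mill's x. A brass plate flush in the deck covers the port; its lip, 34 mm wide, stands only 3 mm above the deck. Shut, the lip's near face is at mill x = -29 mm, fully open at x = 21 mm. A spring pushes it shut with 2 N (shut) to 4 N (open). The pucks need 0.040 or more.
- puck1_center (a point): Centre of puck 1: a white porcelain cylinder 20 mm across and 16 mm high, 20 g, lying loose in the chute on its flat face, one of four in a row.
- puck2_center (a point): Centre of puck 2: a white porcelain cylinder 20 mm across and 16 mm high, 20 g, lying loose in the chute on its flat face, one of four in a row.
- puck3_center (a point): Centre of puck 3: a white porcelain cylinder 20 mm across and 16 mm high, 20 g, lying loose in the chute on its flat face, one of four in a row.
- puck4_center (a point): Centre of puck 4: a white porcelain cylinder 20 mm across and 16 mm high, 20 g, lying loose in the chute on its flat face, one of four in a row.
- glaze_jar_center (a point): Centre of a closed white jar, 68 mm across, 85 mm high; bystander.
- brush_grip (a point): Handle of a brush that lies on the bench, about 200 mm long; bystander.
- tile_center (a point): Centre of a pale tile 100 x 100 x 10 mm flat on the bench; bystander.
Mind the look-alikes: they are no part of the job. Several things look just like the chute: the one meant starts nearest to the robot's base.

How it is judged:
On the way, in this order (a step that is already met when the one before it is completed fails the run):
1. the nose of the chute, with the pucks still in it, holds the shutter open (at least 40 mm) (value of joint shutter above 0.04 m and contact force between chute and mill above 1 N and height (world z) of each of puck1_center, puck2_center, puck3_center, puck4_center above 0.105 m), for 0.2 s.
2. all four pucks are inside the hopper (horizontal distance between each of puck1_center, puck2_center, puck3_center, puck4_center and mill_port below 0.085 m and height (world z) of puck1_center between 0.035 and 0.105 m and height (world z) of puck2_center between 0.035 and 0.105 m and height (world z) of puck3_center between 0.035 and 0.105 m and height (world z) of puck4_center between 0.035 and 0.105 m), for 0.2 s.
At the end, for the whole second after the job is handed in: All four pucks lie inside the hopper (below its deck, within 85 mm of the port's centre line); the shutter has closed (opening under 4 mm); the chute stands upright (within 6 degrees) and at rest on the bench, its handle more than 70 mm from the port, released (all of step 2 and value of joint shutter below 0.004 m and height (world z) of chute_nose below 0.008 m and angle between chute_handle's own z axis and vertical below 0.1 rad and horizontal distance between chute_handle and mill_port above 0.07 m and linear speed of chute below 0.02 m/s and contact force between the fingers and chute below 0.1 N); the robot touches nothing.
It fails at once if the chute presses or knocks the mill with more than 14 N (contact force between chute and mill above 14 N).
It fails at once if the fingers touch the mill or its shutter (more than 1 N) (contact force between the fingers and mill above 1 N).
It fails at once if the glaze jar is moved more than 20 mm (distance of glaze_jar_center from where it was at the start of the episode above 0.02 m).
It fails at once if the tile is moved more than 20 mm (distance of tile_center from where it was at the start of the episode above 0.02 m).
It fails at once if the brush is moved more than 20 mm (distance of brush_grip from where it was at the start of the episode above 0.02 m).
It also fails if it takes over 69 s, if anything falls off the work surface, if the arm or the gripper's body presses on something with over 40 N, if the wrist force passes 120 N, or if a joint passes its speed limit or range.

ROBOT

A 6-joint arm with a two-finger parallel gripper is mounted at the origin on the work surface. World frame = base frame: x ahead of the robot, y to its left, z up, the work surface at z = 0. Lengths are in m, angles in rad, forces in N, time in s.
With the tool pointing down it reaches from about 0.3 to 0.775 m from the base axis. Payload 14.6 kg.
Tool frame: the origin (TCP) lies on the centre line of the jaws, within the pads' length; the fingertips stand 19 mm ahead of it and the grasp point (between the pads) is the TCP; z points along the fingers, y is the direction in which the jaws open and shut (so a half turn about z gives the same grasp; the last joint's range is limited). The gripper opens to 94 mm and grips with 3 to 60 N. Pads are 16 mm wide; open, the fingers measure 119 mm over their backs; the gripper's body (75 mm by 177 mm) begins 78 mm behind the grasp point.
Start: joints at [-1.317, 0.3, 1.521, -0, 1.321, -0.067], TCP at [0.173, -0.522, 0.224] pointing down, gripper open.
Joint ranges: [-3.03, 3.03], [-0.79, 2.21], [0.23, 2.52], [-1.04, 4.18], [0, 3.07], [-2.55, 2.55]. Speed limits (rad/s): [2.22, 2.22, 2.57, 3.14, 3.14, 3.14].

INTERFACE

Orientations are given as [roll, pitch, yaw] about the fixed x, y, z axes, in that order (R = Rz(yaw) Ry(pitch) Rx(roll)).
In Python, from station import ctrl gives the robot as it stands. The module is installed in compiled form; this text tells all that it offers.
- The arm moves only by the shell command python3 -m creep 'ROWS' [FORCE]. ROWS is a JSON object of lists of equal length, an entry for each row: "translation": the shift along the world's x, y, z in mm, a list of three; "yaw": the turn about the world's z in rad; "gripper": the closure in counts, from 0 (fully open) to 255 (shut). A call has 1 to 5 rows; each row is the pose to reach, as a shift and turn from the pose measured when the call began; what a row does not reach only later rows make up. A row lasts 1/12 s, in which the tool goes at most 41.7 mm and 7.16 degrees, less where a joint would pass 70% of its speed; a pose out of reach is approached as far as the arm can. A call with a gripper value outside its range is refused whole. The fingers move at their own pace and stop on an object; FORCE is the grip in N (left out, the last holds). Time passes only in rows, so rows that repeat a pose let the fingers close. It gives the time, the measured TCP pose, the force and the opening at its end, in the units of the state.
- ctrl.get_obs(): the state, without advancing time (a new reading comes with each control period).
- ctrl.camera(name): name is "scene" or "top" or "wrist"; returns a dict with "pixels" (480x640x3 uint8, red, green, blue), "depth" (480x640 float32, m along the optical axis (not along the pixel's ray), 0 where there is no reading), "fx", "fy", "cx", "cy" (pixels), "R" (3x3) and "t" (3): a world point X has camera coordinates R X + t; the wrist camera has in their place "tool_from_camera" (4x4, takes a point from camera to tool coordinates, whose origin is the TCP and whose axes are the flange's). Camera axes: x right, y down, z forward; pixel columns grow to the right and rows downward; lengths in m; the calibration is good to about 2 mm. A picture is of the moment at which its call begins: read the wrist's pose just before it.
- ctrl.hand_in(): hands the job in, once; it reports no verdict.
The state is a dict: "time_s": time; "qpos": joint angles; "joint_vel": joint speeds; "tau": joint torques, N m; "ee_pos": TCP position; "eef_rot": TCP orientation; "force": force on the tool from outside, world axes, zero at the start; "moment": the same for the moment, N m; "grip_width": finger opening in m.
Only numpy, scipy, OpenCV 4.12 (cv2) and the standard library are available. Lean on these libraries where they do the work, as an engineer would, in place of code of your own. Each camera call takes 0.05 s, during which the arm holds its last target. There are 200 camera calls.

## Working session

There is one attempt and no reset: what is moved stays moved. The work goes in short steps, Python scripts to look and compute and a shell command to move; the robot and the scene stay as the last step left them, time stands still between calls to the robot, and variables do not carry over. Pictures are saved under pics/ and viewed, about 8 in all and at most 12, crops included, and the job is handed in when it is done.

```bash
mkdir -p pics
cat > h.py <<'E'
from station import ctrl
import numpy as np, cv2
def snap(name):
    o=ctrl.get_obs(); c=ctrl.camera(name)
    if name!="wrist": c["Rw"]=c["R"].T; c["tw"]=-c["R"].T@c["t"]
    c["obs"]=o; return c
def cloud(c):
    d=c["depth"]; v,u=np.mgrid[:480,:640]
    P=np.stack([(u-c["cx"])/c["fx"]*d,(v-c["cy"])/c["fy"]*d,d],-1)
    return P@c["Rw"].T+c["tw"]
def save(c,n): cv2.imwrite("pics/"+n,c["pixels"][:,:,::-1])
E
python3 - <<'E'
from h import *
o=ctrl.get_obs(); print(o)
for n in("top","scene"):
    c=snap(n); save(c,n+"0.png"); np.savez(n+"0.npz",P=cloud(c),px=c["pixels"],d=c["depth"]); print(n,c["tw"],c["Rw"][:,2],(c["depth"]>0).mean(),c["fx"])
E
```

```text
{'time_s': 0.0, 'qpos': array([-1.31659919e+00,  3.00476808e-01,  1.52159820e+00, -2.94701502e-05,
        1.32068842e+00, -6.65889938e-02]), 'joint_vel': array([-5.78425725e-08, -5.94031059e-04,  1.17536346e-03, -2.17548157e-03,
       -2.60159085e-04,  6.71836445e-04]), 'tau': array([ 4.30283990e-05, -5.31807482e+01, -3.52731550e+01,  7.08829123e-02,
        2.44949665e-02, -1.29725327e-04]), 'ee_pos': array([ 0.1733562 , -0.52170634,  0.22387594]), 'eef_rot': array([-3.14042257e+00, -4.94216691e-05,  3.20793410e-01]), 'force': array([ 0.18324402,  0.24948481, -0.53490423]), 'moment': array([-0.00624398,  0.02615924, -0.0091031 ]), 'grip_width': 0.09374512079733209}
top [0.41139321 0.04472224 1.03745384] [ 0.18649546 -0.00390219 -0.98244807] 0.9961360677083333 618.4322539982826
scene [ 1.19665027 -0.00775253  0.79814365] [-0.63557231  0.02318229 -0.77169322] 0.996162109375 535.4183487873917
```

View pics/top0.png

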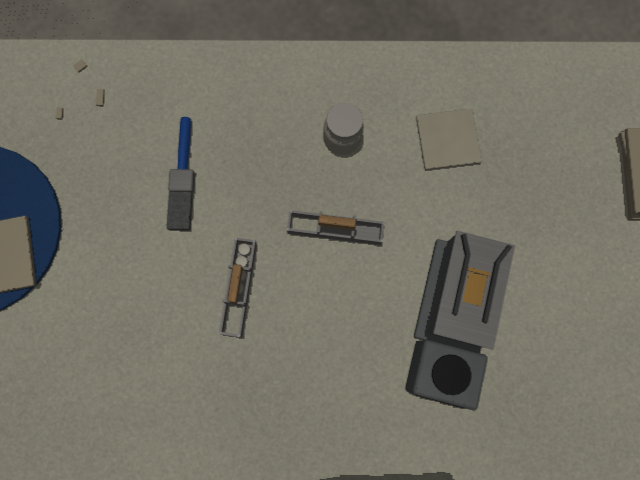

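View pics/scene0.png

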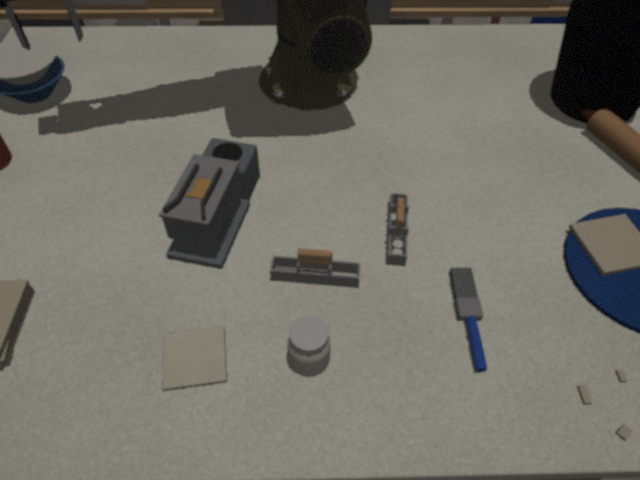

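```bash
cat > m.py <<'E'
from h import *
z=np.load("top0.npz");P=z["P"];px=z["px"];hsv=cv2.cvtColor(px,cv2.COLOR_RGB2HSV)
def rect(m,lab):
    Q=P[m]; r=cv2.minAreaRect((Q[:,:2]*1000).astype(np.float32)); print(lab,m.sum(),"c",np.round(r[0],1),"sz",np.round(r[1],1),"a",round(r[2],2),"z pct",np.round(np.percentile(Q[:,2]*1000,[2,50,98]),1))
    b=cv2.boxPoints(r); e=b[1]-b[0] if np.linalg.norm(b[1]-b[0])>np.linalg.norm(b[2]-b[1]) else b[2]-b[1]
    print("   long axis deg",round(np.degrees(np.arctan2(e[1],e[0])),2))
v,u=np.mgrid[:480,:640]
def box(a,b,c,d): return (u>=a)&(u<c)&(v>=b)&(v<d)
ch=box(215,230,265,345)
print("bench z",np.median(P[box(250,380,300,420)][:,2]))
rect(ch&(P[...,2]>.055)&(P[...,2]<.1),"handle")
rect(ch&(P[...,2]>.015)&(P[...,2]<.1),"chute")
w=ch&(hsv[...,1]<40)&(hsv[...,2]>140); rect(w,"pucks")
mi=box(400,225,525,415)
br=mi&(hsv[...,1]>140)&(hsv[...,2]>120); rect(br,"brass")
hi=mi&(P[...,2]>.095)&(P[...,2]<.16); rect(hi,"hopper top")
zz=P[hi][:,2]*1000; h,e=np.histogram(zz,bins=np.arange(95,160,1.)); print([(int(a),int(b)) for a,b in zip(e,h) if b>15])
n=np.median(P[br][:,2]); rect(mi&(P[...,2]>n+.007)&(P[...,2]<.17),"rails")
E
python3 m.py
```

```text
bench z 0.0003626560656003752
handle 384 c [522.1 164.3] sz [14.8 60.1] a 82.09 z pct [58.3 71.9 75.8]
   long axis deg -7.91
chute 1518 c [521.3 164.6] sz [ 36.1 160.2] a 82.23 z pct [16.7 30.4 74.3]
   long axis deg -7.77
pucks 99 c [573.2 158.5] sz [14.3 31.2] a 79.16 z pct [15.6 20.3 23.4]
   long axis deg -10.84
brass 358 c [457.3 -90.9] sz [ 48.4 282.3] a 28.42 z pct [117.3 120.5 124.4]
   long axis deg -61.58
hopper top 6786 c [ 472.1 -189.8] sz [ 91.6 236.5] a 75.21 z pct [102.3 121.2 134.4]
   long axis deg -14.79
[(95, 54), (96, 23), (97, 18), (103, 19), (108, 16), (115, 20), (116, 39), (117, 159), (118, 487), (119, 930), (120, 1290), (121, 1290), (122, 838), (123, 412), (124, 152), (125, 69), (126, 40), (127, 17), (128, 37), (129, 48), (130, 72), (131, 136), (132, 173), (133, 153), (134, 114), (135, 46), (136, 22)]
rails 816 c [ 522.7 -204.3] sz [ 75.9 120. ] a 76.04 z pct [128.1 132.6 136.2]
   long axis deg -13.96
```

```bash
cat >> m.py <<'E'
print("-----")
def cc(m):
    n,l,s,_=cv2.connectedComponentsWithStats(m.astype(np.uint8)); return l==1+np.argmax(s[1:,4])
deck=cc(hi&(P[...,2]>.115)); rect(deck,"deck+rails"); rect(cc(br),"brass")
print("z brass",np.median(P[cc(br)][:,2]))
R=mi&(P[...,2]>.1275)&(P[...,2]<.14)
n,l,s,ce=cv2.connectedComponentsWithStats(R.astype(np.uint8))
for i in range(1,n):
    if s[i,4]>60:
        Q=P[l==i]*1000; t=np.radians(-14.5); ax=np.array([-np.cos(t),-np.sin(t)]); 
        # straight part: nearest the motor
        a=Q[:,:2]@ax; q=Q[a>a.min()+40]; vx,vy,x0,y0=cv2.fitLine(q[:,:2].astype(np.float32),cv2.DIST_HUBER,0,.1,.01).ravel()
        print("rail",s[i,4],np.degrees(np.arctan2(vy,vx)),x0,y0,"ends",a.min(),a.max(),"lat",np.percentile(q[:,:2]@[-ax[1],ax[0]],[3,50,97]))
E
python3 m.py | sed -n '/-----/,$p'
python3 - <<'E'
import numpy as np
t=np.radians(165.5)
E
```

```text
-----
deck+rails 6549 c [ 508.9 -199.6] sz [ 91.6 160.4] a 75.21 z pct [117.5 121.3 134.4]
   long axis deg -14.79
brass 340 c [455.4 -88.2] sz [ 42.3 276.9] a 27.02 z pct [117.3 120.5 124.2]
   long axis deg -62.98
z brass 0.12048699687874947
rail 405 -14.529439 509.1522 -175.72276 ends -616.8955294837125 -497.7708343366804 lat [39.8157547  42.63129065 45.9913811 ]
rail 411 -14.877876 497.9073 -219.07263 ends -617.5448907827832 -497.40392554272864 lat [84.70586376 87.54358489 91.12670977]
```

```bash
python3 -m creep '{"translation":[[19,35,0],[38,71,0],[56,106,0],[75,141,0],[94,177,0]],"yaw":[-0.09,-0.18,-0.27,-0.36,-0.457],"gripper":[0,0,0,0,0]}' 40
python3 -m creep '{"translation":[[19,35,0],[38,71,0],[56,106,0],[75,141,0],[94,177,0]],"yaw":[0,0,0,0,0],"gripper":[0,0,0,0,0]}'
python3 -m creep '{"translation":[[19,35,0],[38,71,0],[56,106,0],[75,141,0],[94,177,0]],"yaw":[0,0,0,0,0],"gripper":[0,0,0,0,0]}'
```

```text
time_s: 0.52
ee_pos: [0.2677, -0.343, 0.2237]
eef_rot: [-3.14, 0.0, -0.141]
force: [1.5, -0.4, -0.5]
grip_width: 0.094
time_s: 0.93
ee_pos: [0.3619, -0.1641, 0.2237]
eef_rot: [-3.14, -0.0, -0.142]
force: [0.3, -0.1, 0.6]
grip_width: 0.0941
time_s: 1.35
ee_pos: [0.4563, 0.0149, 0.2237]
eef_rot: [-3.14, -0.0, -0.141]
force: [0.2, -1.4, 0.2]
grip_width: 0.0943
```

```bash
python3 -m creep '{"translation":[[19,35,0],[38,70,-10],[56,105,-25],[80,147,-45],[80,147,-60]],"yaw":[0,0,0,0,0],"gripper":[0,0,0,0,0]}'
python3 - <<'E'
from h import *
c=snap("wrist"); save(c,"w1.png"); print(c["tool_from_camera"],c["fx"],c["cx"],c["cy"],c["obs"]["ee_pos"],c["obs"]["eef_rot"])
np.savez("w1.npz",d=c["depth"],px=c["pixels"])
E
```

```text
time_s: 1.77
ee_pos: [0.5377, 0.166, 0.1628]
eef_rot: [-3.14, -0.001, -0.139]
force: [0.3, -0.2, -0.0]
grip_width: 0.094
[[ 3.03045444e-04 -9.65274619e-01 -2.61237093e-01  7.58355833e-02]
 [ 9.99999876e-01  1.89187845e-04  4.60988063e-04 -2.86707188e-04]
 [-3.95557194e-04 -2.61237200e-01  9.65274556e-01 -1.61311270e-01]
 [ 0.00000000e+00  0.00000000e+00  0.00000000e+00  1.00000000e+00]] 390.23679328156544 314.06895274070024 237.0977595940347 [0.53767386 0.16599396 0.16281116] [-3.13955188e+00 -8.42407372e-04 -1.38588056e-01]
```

View pics/w1.png

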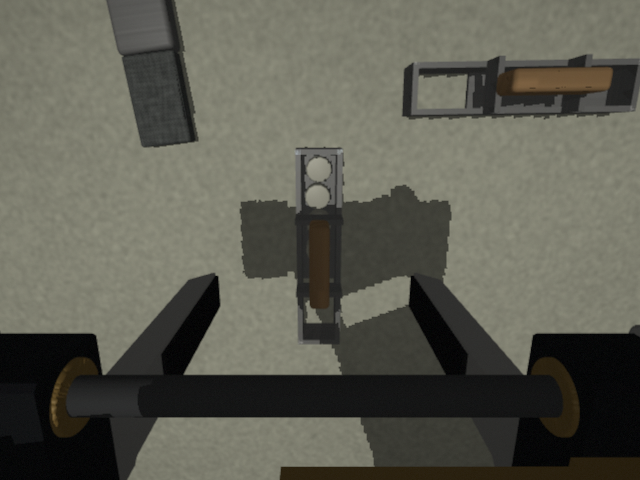

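Run:
```python
from h import *
from scipy.spatial.transform import Rotation as Ro
z=np.load("w1.npz");T=np.array([[3.03e-4,-.96527,-.261237,.0758356],[1,1.9e-4,4.6e-4,-2.867e-4],[-3.96e-4,-.261237,.96527,-.16131]])
d=z["d"];v,u=np.mgrid[:480,:640];P=np.stack([(u-314.07)/390.24*d,(v-237.1)/390.24*d,d],-1)@T[:,:3].T+T[:,3]
W=P@Ro.from_euler("xyz",[-3.13955,-.00084,-.13859]).as_matrix().T+[.53767,.16599,.16281]
m=(u>280)&(u<360)&(v>140)&(v<350)&(abs(W[...,2]-.067)<.012)
for lab,M in(("handle",m),("chute",(u>285)&(u<355)&(v>140)&(v<352)&(W[...,2]>.022)&(W[...,2]<.09))):
    r=cv2.minAreaRect((W[M][:,:2]*1000).astype(np.float32));print(lab,r,np.median(W[M][:,2]))
```

```text
handle ((522.7405395507812, 164.8273468017578), (13.881428718566895, 59.292510986328125), 82.22334289550781) 0.07278587186498989
chute ((520.5567016601562, 165.02352905273438), (35.141441345214844, 160.86830139160156), 82.15453338623047) 0.032695334077315064
```

```bash
python3 -m creep '{"translation":[[-1.4,-3.3,-30],[-1.4,-3.3,-65],[-1.4,-3.3,-92],[-1.4,-3.3,-101],[-1.4,-3.3,-101]],"yaw":[0.002,0.002,0.002,0.002,0.002],"gripper":[0,0,0,0,0]}' 40
```

```text
time_s: 2.23
ee_pos: [0.5335, 0.1611, 0.0558]
eef_rot: [3.14, 0.008, -0.137]
force: [0.0, 0.1, 0.4]
grip_width: 0.0938
```

```bash
python3 -m creep '{"translation":[[2.5,1.5,4.5],[2.5,1.5,4.5]],"yaw":[0,0],"gripper":[0,0]}' 40
python3 -m creep '{"translation":[[0,0,0]],"yaw":[0],"gripper":[0]}' 40
```

```text
time_s: 2.4
ee_pos: [0.5374, 0.1628, 0.063]
eef_rot: [3.141, 0.005, -0.137]
force: [0.0, -0.4, 0.9]
grip_width: 0.094
time_s: 2.48
ee_pos: [0.5382, 0.1629, 0.0648]
eef_rot: [-3.141, 0.003, -0.137]
force: [-0.2, 0.3, 0.3]
grip_width: 0.0942
```

```bash
python3 -m creep '{"translation":[[-1,0,-3],[-1,0,-3],[-1,0,-3]],"yaw":[0,0,0],"gripper":[0,0,0]}' 40
python3 -m creep '{"translation":[[0,0,0],[0,0,0],[0,0,0],[0,0,0],[0,0,0]],"yaw":[0,0,0,0,0],"gripper":[100,180,255,255,255]}' 50
python3 -m creep '{"translation":[[0,0,0],[0,0,0],[0,0,0]],"yaw":[0,0,0],"gripper":[255,255,255]}' 50
```

```text
time_s: 2.73
ee_pos: [0.5373, 0.1629, 0.0623]
eef_rot: [-3.141, 0.002, -0.137]
force: [-1.2, -0.6, 0.6]
grip_width: 0.0941
time_s: 3.15
ee_pos: [0.5373, 0.1629, 0.0622]
eef_rot: [-3.141, 0.003, -0.137]
force: [-0.0, -0.3, 0.6]
grip_width: 0.0646
time_s: 3.4
ee_pos: [0.5372, 0.1629, 0.0622]
eef_rot: [-3.141, 0.003, -0.137]
force: [-0.2, -0.4, -0.8]
grip_width: 0.0443
```

Still closing; continue until it stops, then lift a little.

```bash
python3 -m creep '{"translation":[[0,0,0],[0,0,0],[0,0,0],[0,0,0],[0,0,0]],"yaw":[0,0,0,0,0],"gripper":[255,255,255,255,255]}' 50
python3 -m creep '{"translation":[[0,0,0],[0,0,0]],"yaw":[0,0],"gripper":[255,255]}' 50
python3 -m creep '{"translation":[[0,0,5],[0,0,15],[0,0,30],[0,0,30]],"yaw":[0,0,0,0],"gripper":[255,255,255,255]}' 55
```

```text
time_s: 3.82
ee_pos: [0.5372, 0.1629, 0.0622]
eef_rot: [-3.141, 0.003, -0.137]
force: [-0.1, -0.4, 0.6]
grip_width: 0.0137
time_s: 3.98
ee_pos: [0.5372, 0.1629, 0.0622]
eef_rot: [-3.141, 0.003, -0.137]
force: [0.4, -0.1, 0.3]
grip_width: 0.0135
time_s: 4.32
ee_pos: [0.5384, 0.1632, 0.0952]
eef_rot: [-3.14, -0.001, -0.137]
force: [0.2, -0.1, -4.1]
grip_width: 0.0133
```

```bash
python3 -m creep '{"translation":[[0,0,15],[0,0,40],[0,0,70],[0,0,100],[0,0,122]],"yaw":[0,0,0,0,0],"gripper":[255,255,255,255,255]}' 55
python3 -m creep '{"translation":[[0,0,0],[0,0,0],[0,0,0]],"yaw":[0,0,0],"gripper":[255,255,255]}' 55
cat > tilt.py <<'E'
from h import *
# pitch of the held chute from scene & top cloud: handle top and walls, in chute axes about TCP
import sys
from scipy.spatial.transform import Rotation as Ro
o=ctrl.get_obs(); t=o["ee_pos"]; yaw=o["eef_rot"][2]
ux=-np.array([np.cos(yaw),np.sin(yaw)]); uy=np.array([-ux[1],ux[0]])
for n in sys.argv[1:]:
    c=snap(n); P=cloud(c).reshape(-1,3)
    q=P-t; X=q[:,:2]@ux*1000; Y=q[:,:2]@uy*1000; Z=q[:,2]*1000
    for lab,m in (("wallL",(Y>12)&(Y<20)),("wallR",(Y<-12)&(Y>-20))):
        k=m&(X>-75)&(X<105)&(Z>-60)&(Z<30)&(hs:=True)
        # upper envelope per x bin
        xs=[];zs=[]
        for b in np.arange(-70,100,5):
            s=k&(X>=b)&(X<b+5)&((X<-32)|(X>20)) if False else k&(X>=b)&(X<b+5)
            if ((b<-35)|(b>55)) and s.sum()>3: xs.append(b+2.5); zs.append(np.percentile(Z[s],80))
        print(n,lab,list(zip(xs,np.round(zs,1))))
        if len(xs)>3: 
            p=np.polyfit(xs,zs,1); print("   slope deg (neg=nose down)",np.degrees(np.arctan(p[0])).round(2))
print(o["time_s"],t.round(4),yaw.round(4),o["force"].round(2))
E
python3 tilt.py top scene
```

```text
time_s: 4.73
ee_pos: [0.5386, 0.1633, 0.2197]
eef_rot: [-3.139, -0.003, -0.137]
force: [0.1, -0.4, -2.8]
grip_width: 0.0133
time_s: 4.98
ee_pos: [0.538, 0.1631, 0.218]
eef_rot: [-3.14, -0.001, -0.137]
force: [0.3, -0.5, -4.0]
grip_width: 0.0134
top wallL []
top wallR []
scene wallL [(np.float64(-62.5), np.float64(-35.9)), (np.float64(-57.5), np.float64(-31.8)), (np.float64(-52.5), np.float64(-31.1)), (np.float64(-47.5), np.float64(-31.9)), (np.float64(-42.5), np.float64(-31.3)), (np.float64(-37.5), np.float64(-32.3)), (np.float64(62.5), np.float64(-32.8)), (np.float64(67.5), np.float64(-32.7)), (np.float64(72.5), np.float64(-32.3)), (np.float64(77.5), np.float64(-33.0)), (np.float64(82.5), np.float64(-33.6)), (np.float64(87.5), np.float64(-32.5)), (np.float64(92.5), np.float64(-32.6))]
   slope deg (neg=nose down) -0.13
scene wallR [(np.float64(-67.5), np.float64(-34.8)), (np.float64(-62.5), np.float64(-33.7)), (np.float64(-57.5), np.float64(-31.8)), (np.float64(-52.5), np.float64(-31.2)), (np.float64(-47.5), np.float64(-31.9)), (np.float64(-42.5), np.float64(-32.3)), (np.float64(-37.5), np.float64(-32.2)), (np.float64(92.5), np.float64(-32.2))]
   slope deg (neg=nose down) 0.3
4.9833 [0.538  0.1631 0.218 ] -0.1369 [ 0.27 -0.49 -4.02]
```

```bash
python3 -m creep '{"translation":[[2,-8,0],[6,-24,0],[12,-46,0],[19,-72,0],[27,-100,0]],"yaw":[0,-0.01,-0.02,-0.03,-0.04],"gripper":[255,255,255,255,255]}' 55
python3 -m creep '{"translation":[[9,-30,0],[18,-60,0],[27,-90,0],[36,-120,0],[44,-145,0]],"yaw":[-0.01,-0.02,-0.03,-0.04,-0.04],"gripper":[255,255,255,255,255]}' 55
python3 -m creep '{"translation":[[9,-28,0],[18,-56,0],[26,-82,0],[33,-106,0],[39,-126,0]],"yaw":[-0.01,-0.02,-0.03,-0.04,-0.04],"gripper":[255,255,255,255,255]}' 55
python3 -m creep '{"translation":[[2,-8,0],[2,-8,0],[2,-8,0]],"yaw":[0,0,0],"gripper":[255,255,255]}' 55
```

```text
time_s: 5.5
ee_pos: [0.5648, 0.0618, 0.2166]
eef_rot: [-3.14, 0.002, -0.177]
force: [0.5, -0.3, -3.7]
grip_width: 0.0137
time_s: 5.92
ee_pos: [0.6087, -0.0859, 0.2153]
eef_rot: [-3.141, 0.003, -0.218]
force: [-0.0, -0.5, -3.5]
grip_width: 0.0135
time_s: 6.33
ee_pos: [0.6474, -0.2144, 0.2136]
eef_rot: [-3.141, 0.005, -0.26]
force: [0.5, 0.9, -3.5]
grip_width: 0.0132
time_s: 6.58
ee_pos: [0.6489, -0.2222, 0.2125]
eef_rot: [-3.14, 0.007, -0.26]
force: [-0.2, -0.3, -3.9]
grip_width: 0.0133
```

```bash
python3 -m creep '{"translation":[[5,-7,1],[10,-14,2],[12.7,-17.5,3],[12.7,-17.5,3],[12.7,-17.5,3]],"yaw":[0,0.003,0.003,0.003,0.003],"gripper":[255,255,255,255,255]}' 55
python3 -m creep '{"translation":[[0,0,0],[0,0,0],[0,0,0]],"yaw":[0,0,0],"gripper":[255,255,255]}' 55
python3 tilt.py scene
python3 - <<'E'
from h import *
c=snap("scene"); save(c,"s2.png"); i=c["pixels"][100:300,120:380]; cv2.imwrite("pics/s2c.png",cv2.resize(i[:,:,::-1],None,fx=3,fy=3))
o=c["obs"];p=np.array([508.9,-199.6]);a=np.radians(165.3);ax=np.array([np.cos(a),np.sin(a)]);ay=np.array([-ax[1],ax[0]])
q=o["ee_pos"][:2]*1000-p;print("TCP mill",q@ax,q@ay,"yawerr deg",np.degrees(o["eef_rot"][2])+14.7)
P=cloud(c)*1000; q=P[...,:2]-p; X=q@ax;Y=q@ay;Z=P[...,2]
m=(abs(Z-132)<3)&(X>-40)&(X<42)&(abs(Y)<40); 
print("rail med",np.median(Y[m&(Y>0)]),np.median(Y[m&(Y<0)]))
for a0,b0 in((-50,-30),(-20,20),(30,45),(50,75)):
    m=(X>a0)&(X<b0)&(abs(Y)<14)&(Z>105)&(Z<130);print("deck",a0,b0,np.median(Z[m]),m.sum())
E
```

```text
time_s: 7.0
ee_pos: [0.6616, -0.2389, 0.2154]
eef_rot: [-3.14, 0.007, -0.257]
force: [-0.4, 1.0, -4.3]
grip_width: 0.0134
time_s: 7.25
ee_pos: [0.6615, -0.2384, 0.2155]
eef_rot: [-3.14, 0.007, -0.256]
force: [-0.2, -0.3, -2.6]
grip_width: 0.0134
scene wallL [(np.float64(-62.5), np.float64(-33.9)), (np.float64(-57.5), np.float64(-31.2)), (np.float64(-52.5), np.float64(-32.9)), (np.float64(-47.5), np.float64(-33.1)), (np.float64(-42.5), np.float64(-32.9)), (np.float64(-37.5), np.float64(-32.3)), (np.float64(72.5), np.float64(-33.9)), (np.float64(77.5), np.float64(-32.0)), (np.float64(82.5), np.float64(-39.8)), (np.float64(87.5), np.float64(-45.4)), (np.float64(92.5), np.float64(-34.9))]
   slope deg (neg=nose down) -2.0
scene wallR [(np.float64(-62.5), np.float64(-36.6)), (np.float64(-57.5), np.float64(-33.1)), (np.float64(-52.5), np.float64(-33.2)), (np.float64(-47.5), np.float64(-32.7)), (np.float64(-42.5), np.float64(-32.9)), (np.float64(-37.5), np.float64(-32.5)), (np.float64(62.5), np.float64(-36.2)), (np.float64(67.5), np.float64(-38.1)), (np.float64(72.5), np.float64(-39.4)), (np.float64(77.5), np.float64(-40.2)), (np.float64(82.5), np.float64(-38.7)), (np.float64(87.5), np.float64(-38.2)), (np.float64(92.5), np.float64(-37.3)), (np.float64(97.5), np.float64(-43.0))]
   slope deg (neg=nose down) -2.36
7.25 [ 0.6615 -0.2384  0.2155] -0.2562 [-0.18 -0.26 -2.65]
TCP mill -157.55592441888777 -1.0658070943007856 yawerr deg 0.010701214402878634
rail med nan -24.35364541838118
deck -50 -30 120.27496324738274 59
deck -20 20 120.10362444868417 230
deck 30 45 120.37884990405456 83
deck 50 75 120.55569647765867 134
  return _methods._mean(a, axis=axis, dtype=dtype,
  ret = ret.dtype.type(ret / rcount)
```

View pics/s2c.png

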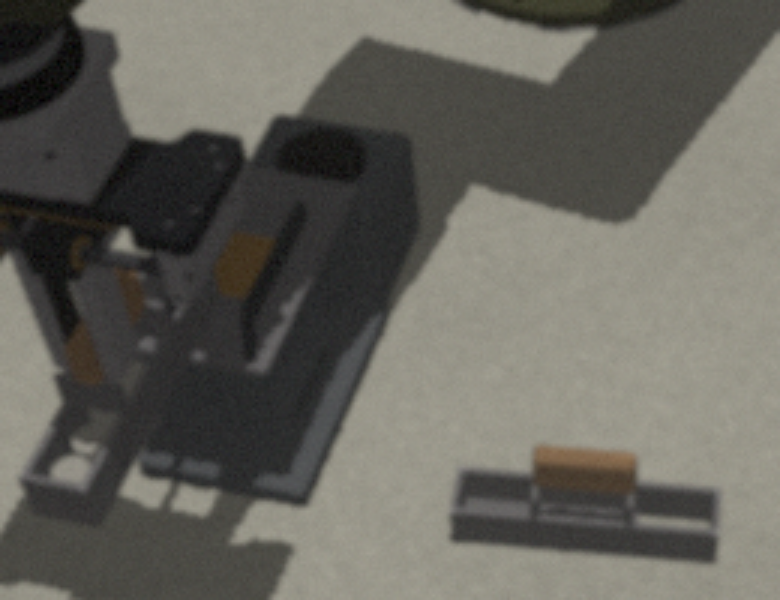

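```bash
python3 -m creep '{"translation":[[0,-1,-5],[-0.3,-1,-13],[-0.3,-1,-21],[-0.3,-1,-26],[-0.3,-1,-28]],"yaw":[0,0,0,0,0],"gripper":[255,255,255,255,255]}' 55
python3 -m creep '{"translation":[[0,0,0],[0,0,0],[0,0,0]],"yaw":[0,0,0],"gripper":[255,255,255]}' 55
python3 -m creep '{"translation":[[0,0,-0.5],[0,0,-1],[0,0,-1]],"yaw":[0,0,0],"gripper":[255,255,255]}' 55
python3 -m creep '{"translation":[[0,0,-0.5],[0,0,-1],[0,0,-1]],"yaw":[0,0,0],"gripper":[255,255,255]}' 55
```

```text
time_s: 7.77
ee_pos: [0.6609, -0.2395, 0.1857]
eef_rot: [-3.14, 0.009, -0.257]
force: [0.5, 0.3, -4.0]
grip_width: 0.0137
time_s: 8.02
ee_pos: [0.6609, -0.2395, 0.1859]
eef_rot: [-3.14, 0.009, -0.256]
force: [-1.0, 0.9, -3.3]
grip_width: 0.0136
time_s: 8.27
ee_pos: [0.661, -0.2395, 0.185]
eef_rot: [-3.14, 0.009, -0.257]
force: [-0.2, 0.2, -2.9]
grip_width: 0.0136
time_s: 8.52
ee_pos: [0.6609, -0.2396, 0.1839]
eef_rot: [-3.14, 0.009, -0.257]
force: [0.3, -0.1, -4.6]
grip_width: 0.0138
```

```bash
for i in 1; do python3 -m creep '{"translation":[[0,0,-0.5],[0,0,-0.7],[0,0,-0.7]],"yaw":[0,0,0],"gripper":[255,255,255]}' 55; done
python3 -m creep '{"translation":[[0,0,-0.5],[0,0,-0.7],[0,0,-0.7]],"yaw":[0,0,0],"gripper":[255,255,255]}' 55
python3 -m creep '{"translation":[[0,0,-0.5],[0,0,-0.7],[0,0,-0.7]],"yaw":[0,0,0],"gripper":[255,255,255]}' 55
```

```text
time_s: 8.77
ee_pos: [0.6609, -0.2396, 0.1831]
eef_rot: [-3.14, 0.009, -0.257]
force: [-0.5, 0.1, -2.3]
grip_width: 0.0139
time_s: 9.02
ee_pos: [0.6609, -0.2395, 0.1823]
eef_rot: [-3.14, 0.009, -0.257]
force: [-0.2, -0.3, -2.4]
grip_width: 0.0138
time_s: 9.27
ee_pos: [0.661, -0.2395, 0.1818]
eef_rot: [-3.14, 0.009, -0.256]
force: [1.2, 0.0, -2.0]
grip_width: 0.0135
```

```bash
cat > f.py <<'E'
from h import *
import sys
p=np.array([508.9,-199.6]);a=np.radians(165.3);ax=np.array([np.cos(a),np.sin(a)]);ay=np.array([-ax[1],ax[0]])
o=ctrl.get_obs();q=o["ee_pos"][:2]*1000-p;f=o["force"]
print("TCP mill",(q@ax).round(1),(q@ay).round(1),"z",(o["ee_pos"][2]*1000).round(1),"yawerr",(np.degrees(o["eef_rot"][2])+14.7).round(2),"F x,y,z",(f[:2]@ax).round(1),(f[:2]@ay).round(1),f[2].round(1),"M",o["moment"].round(3),o["time_s"])
E
python3 -m creep '{"translation":[[0,0,-0.5],[0,0,-0.5]],"yaw":[0,0],"gripper":[255,255]}' 55
python3 f.py
python3 -m creep '{"translation":[[0,0,0]],"yaw":[0],"gripper":[255]}' 55; python3 f.py
python3 -m creep '{"translation":[[0,0,0]],"yaw":[0],"gripper":[255]}' 55;python3 f.py; python3 tilt.py scene
```

```text
time_s: 9.43
ee_pos: [0.661, -0.2396, 0.1814]
eef_rot: [-3.14, 0.009, -0.257]
force: [0.3, 0.1, -0.6]
grip_width: 0.0135
TCP mill -157.2 0.1 z 181.4 yawerr 0.0 F x,y,z -0.3 -0.2 -0.6 M [0.042 0.062 0.016] 9.4333
time_s: 9.52
ee_pos: [0.661, -0.2396, 0.1816]
eef_rot: [-3.14, 0.009, -0.257]
force: [-0.4, -0.1, -1.0]
grip_width: 0.0137
TCP mill -157.3 0.1 z 181.6 yawerr 0.0 F x,y,z 0.3 0.2 -1.0 M [ 0.13   0.173 -0.035] 9.5167
time_s: 9.6
ee_pos: [0.661, -0.2395, 0.1817]
eef_rot: [-3.14, 0.009, -0.256]
force: [-0.7, 0.4, -1.4]
grip_width: 0.0137
TCP mill -157.2 0.0 z 181.7 yawerr 0.01 F x,y,z 0.8 -0.2 -1.4 M [ 0.098  0.19  -0.015] 9.6
scene wallL [(np.float64(-62.5), np.float64(-33.2)), (np.float64(-57.5), np.float64(-32.4)), (np.float64(-52.5), np.float64(-33.1)), (np.float64(-47.5), np.float64(-32.5)), (np.float64(-42.5), np.float64(-32.9)), (np.float64(-37.5), np.float64(-32.3)), (np.float64(72.5), np.float64(-35.9)), (np.float64(77.5), np.float64(-41.4)), (np.float64(82.5), np.float64(-48.1)), (np.float64(87.5), np.float64(-32.8))]
   slope deg (neg=nose down) -2.95
scene wallR [(np.float64(-62.5), np.float64(-36.0)), (np.float64(-57.5), np.float64(-33.5)), (np.float64(-52.5), np.float64(-33.6)), (np.float64(-47.5), np.float64(-33.3)), (np.float64(-42.5), np.float64(-33.4)), (np.float64(-37.5), np.float64(-32.8)), (np.float64(62.5), np.float64(-44.8)), (np.float64(67.5), np.float64(-44.6)), (np.float64(72.5), np.float64(-46.8)), (np.float64(77.5), np.float64(-46.8)), (np.float64(82.5), np.float64(-44.2)), (np.float64(87.5), np.float64(-47.3)), (np.float64(92.5), np.float64(-43.5)), (np.float64(97.5), np.float64(-47.6))]
   slope deg (neg=nose down) -5.11
9.6 [ 0.661  -0.2395  0.1817] -0.2565 [-0.7   0.38 -1.44]
```

```bash
python3 -m creep '{"translation":[[-3,0.8,0],[-7,1.8,0],[-11,2.9,0],[-13.5,3.5,0],[-14.5,3.8,0]],"yaw":[0,0,0,0,0],"gripper":[255,255,255,255,255]}' 55;python3 f.py
python3 -m creep '{"translation":[[-3,0.8,0],[-7,1.8,0],[-9.7,2.5,0],[-9.7,2.5,0]],"yaw":[0,0,0,0],"gripper":[255,255,255,255]}' 55;python3 f.py
```

```text
time_s: 10.07
ee_pos: [0.646, -0.2357, 0.1819]
eef_rot: [-3.14, 0.008, -0.257]
force: [0.9, -0.3, -1.2]
grip_width: 0.0136
TCP mill -141.8 0.1 z 181.9 yawerr -0.0 F x,y,z -1.0 0.0 -1.2 M [-0.031  0.002 -0.01 ] 10.0667
time_s: 10.4
ee_pos: [0.6358, -0.2331, 0.1819]
eef_rot: [-3.14, 0.009, -0.257]
force: [0.2, 0.6, -1.5]
grip_width: 0.0138
TCP mill -131.2 0.2 z 181.9 yawerr -0.01 F x,y,z -0.0 -0.6 -1.5 M [ 0.036  0.152 -0.045] 10.4
```

```bash
python3 -m creep '{"translation":[[-3,0.8,-0.2],[-6,1.6,-0.4],[-9.7,2.5,-0.4],[-9.7,2.5,-0.4]],"yaw":[0,0,0,0],"gripper":[255,255,255,255]}' 60;python3 f.py
python3 -m creep '{"translation":[[-3,0.8,0],[-6,1.6,0],[-9.7,2.5,0],[-9.7,2.5,0]],"yaw":[0,0,0,0],"gripper":[255,255,255,255]}' 60;python3 f.py
```

```text
time_s: 10.73
ee_pos: [0.6258, -0.2305, 0.1819]
eef_rot: [-3.14, 0.008, -0.257]
force: [1.0, -1.0, -0.2]
grip_width: 0.0134
TCP mill -120.9 0.2 z 181.9 yawerr -0.01 F x,y,z -1.2 0.7 -0.2 M [ 0.011 -0.156 -0.02 ] 10.7333
time_s: 11.07
ee_pos: [0.6156, -0.2278, 0.182]
eef_rot: [-3.14, 0.008, -0.257]
force: [1.6, -1.6, -0.9]
grip_width: 0.0138
TCP mill -110.4 0.2 z 182.0 yawerr -0.01 F x,y,z -1.9 1.1 -0.9 M [-0.042 -0.399  0.009] 11.0667
```

```bash
python3 -m creep '{"translation":[[-3,0.8,-0.2],[-6,1.6,-0.4],[-9.7,2.5,-0.4],[-9.7,2.5,-0.4]],"yaw":[0,0,0,0],"gripper":[255,255,255,255]}' 60;python3 f.py
python3 -m creep '{"translation":[[-3,0.8,0],[-6,1.6,-0.2],[-9.7,2.5,-0.2],[-9.7,2.5,-0.2]],"yaw":[0,0,0,0],"gripper":[255,255,255,255]}' 60;python3 f.py
python3 tilt.py scene | grep -v slope
python3 - <<'E'
from h import *
c=snap("top"); save(c,"t3.png"); i=c["pixels"][200:380,400:560]; cv2.imwrite("pics/t3c.png",cv2.resize(i[:,:,::-1],None,fx=3,fy=3))
E
```

```text
time_s: 11.4
ee_pos: [0.6055, -0.2252, 0.1818]
eef_rot: [-3.14, 0.008, -0.257]
force: [2.1, -1.1, -0.0]
grip_width: 0.0132
TCP mill -99.9 0.3 z 181.8 yawerr -0.01 F x,y,z -2.3 0.5 -0.0 M [-0.025 -0.387 -0.031] 11.4
time_s: 11.73
ee_pos: [0.5952, -0.2226, 0.1818]
eef_rot: [-3.14, 0.008, -0.257]
force: [1.4, -0.2, 0.2]
grip_width: 0.0139
TCP mill -89.3 0.3 z 181.8 yawerr -0.01 F x,y,z -1.4 -0.2 0.2 M [-0.069 -0.489 -0.023] 11.7333
scene wallL [(np.float64(-62.5), np.float64(-33.7)), (np.float64(-57.5), np.float64(-31.4)), (np.float64(-52.5), np.float64(-32.1)), (np.float64(-47.5), np.float64(-32.9)), (np.float64(-42.5), np.float64(-33.2)), (np.float64(-37.5), np.float64(-32.4)), (np.float64(77.5), np.float64(-34.4)), (np.float64(82.5), np.float64(-32.0)), (np.float64(87.5), np.float64(-34.2)), (np.float64(92.5), np.float64(-43.0))]
scene wallR [(np.float64(-62.5), np.float64(-33.7)), (np.float64(-57.5), np.float64(-33.6)), (np.float64(-52.5), np.float64(-33.0)), (np.float64(-47.5), np.float64(-32.8)), (np.float64(-42.5), np.float64(-33.0)), (np.float64(-37.5), np.float64(-34.0)), (np.float64(62.5), np.float64(-32.4)), (np.float64(67.5), np.float64(-35.0)), (np.float64(72.5), np.float64(-40.0)), (np.float64(77.5), np.float64(-44.9)), (np.float64(82.5), np.float64(-44.8)), (np.float64(87.5), np.float64(-42.9)), (np.float64(92.5), np.float64(-43.9))]
11.7333 [ 0.5952 -0.2226  0.1818] -0.2567 [ 1.44 -0.18  0.21]
```

View pics/t3c.png

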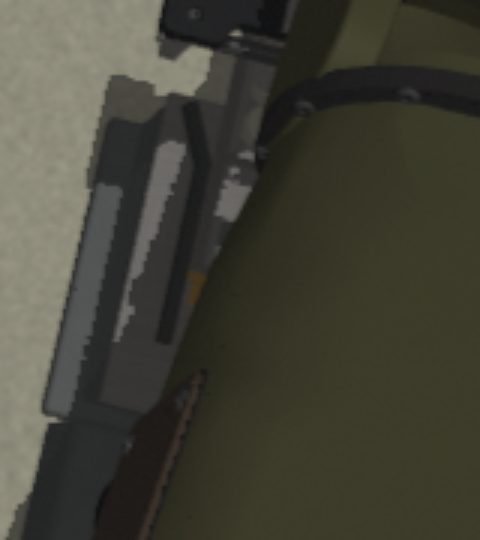

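```bash
python3 -m creep '{"translation":[[-3,0.8,0],[-6,1.5,0],[-8.7,2.2,0],[-8.7,2.2,0],[-8.7,2.2,0]],"yaw":[0,0,0,0,0],"gripper":[255,255,255,255,255]}' 60;python3 f.py
python3 -m creep '{"translation":[[0,0,0],[0,0,0],[0,0,0],[0,0,0]],"yaw":[0,0,0,0],"gripper":[255,255,255,255]}' 60;python3 f.py
python3 - <<'E'
from h import *
for n in("scene","wrist"):
    c=snap(n); save(c,n+"4.png")
    if n=="scene":
        i=c["pixels"][110:290,130:330]; cv2.imwrite("pics/s4c.png",cv2.resize(i[:,:,::-1],None,fx=3,fy=3))
E
```

```text
time_s: 12.25
ee_pos: [0.5865, -0.2204, 0.1817]
eef_rot: [-3.14, 0.009, -0.257]
force: [2.9, 0.1, 0.9]
grip_width: 0.0136
TCP mill -80.3 0.4 z 181.7 yawerr -0.02 F x,y,z -2.8 -0.8 0.9 M [-0.001 -0.575 -0.076] 12.25
time_s: 12.58
ee_pos: [0.5865, -0.2204, 0.1817]
eef_rot: [-3.14, 0.009, -0.257]
force: [2.8, 0.5, 1.7]
grip_width: 0.014
TCP mill -80.3 0.4 z 181.7 yawerr -0.02 F x,y,z -2.6 -1.2 1.7 M [ 0.011 -0.675 -0.031] 12.5833
```

View pics/s4c.png

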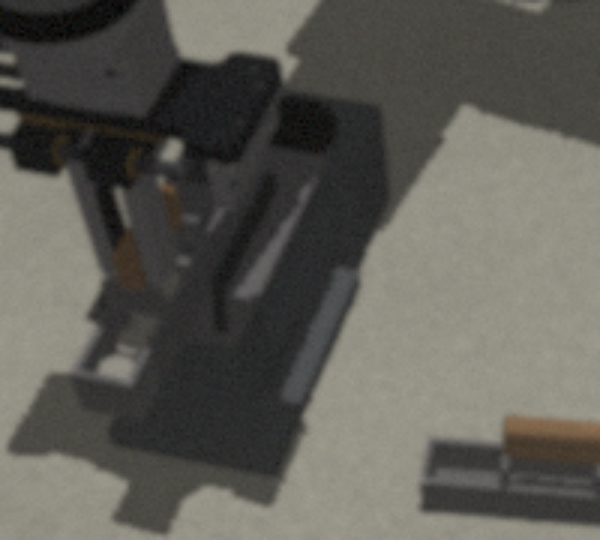

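```bash
python3 -m creep '{"translation":[[0,0,0.2],[0,0,0.3],[0,0,0.3]],"yaw":[0,0,0],"gripper":[255,255,255]}' 14;python3 f.py
python3 -m creep '{"translation":[[-1.3,0.3,2],[-3.3,0.9,5],[-5.5,1.4,8.3],[-5.5,1.4,8.3]],"yaw":[0,0,0,0],"gripper":[255,255,255,255]}' 14;python3 f.py; python3 tilt.py scene
```

```text
time_s: 12.93
ee_pos: [0.5865, -0.2204, 0.1819]
eef_rot: [-3.14, 0.009, -0.257]
force: [3.1, -0.7, 0.5]
grip_width: 0.0139
TCP mill -80.3 0.4 z 181.9 yawerr -0.01 F x,y,z -3.2 -0.2 0.5 M [-0.088 -0.677  0.001] 12.9333
time_s: 13.27
ee_pos: [0.5808, -0.2189, 0.191]
eef_rot: [-3.14, 0.009, -0.257]
force: [3.4, -0.5, -2.0]
grip_width: 0.014
TCP mill -74.5 0.5 z 191.0 yawerr -0.02 F x,y,z -3.5 -0.4 -2.0 M [-0.067 -0.813 -0.07 ] 13.2667
scene wallL [(np.float64(-67.5), np.float64(-29.7)), (np.float64(-62.5), np.float64(-26.2)), (np.float64(-57.5), np.float64(-27.1)), (np.float64(-52.5), np.float64(-27.6)), (np.float64(-47.5), np.float64(-28.2)), (np.float64(-42.5), np.float64(-29.6)), (np.float64(-37.5), np.float64(-29.9)), (np.float64(77.5), np.float64(-42.9)), (np.float64(82.5), np.float64(-40.7)), (np.float64(87.5), np.float64(-41.4))]
   slope deg (neg=nose down) -5.58
scene wallR [(np.float64(-67.5), np.float64(-29.8)), (np.float64(-62.5), np.float64(-27.5)), (np.float64(-57.5), np.float64(-27.7)), (np.float64(-52.5), np.float64(-28.6)), (np.float64(-47.5), np.float64(-32.8)), (np.float64(-42.5), np.float64(-29.6)), (np.float64(-37.5), np.float64(-30.7)), (np.float64(62.5), np.float64(-39.6)), (np.float64(67.5), np.float64(-38.8)), (np.float64(72.5), np.float64(-40.0)), (np.float64(77.5), np.float64(-39.9)), (np.float64(82.5), np.float64(-40.8)), (np.float64(87.5), np.float64(-45.0))]
   slope deg (neg=nose down) -5.04
13.2667 [ 0.5808 -0.2189  0.191 ] -0.2569 [ 3.45 -0.48 -1.99]
```

```bash
python3 -m creep '{"translation":[[-3,0.8,3.6],[-6.3,1.6,7],[-9.6,2.5,10.3],[-13,3.4,13.5],[-13,3.4,13.5]],"yaw":[0,0,0,0,0],"gripper":[255,255,255,255,255]}' 14;python3 f.py; python3 tilt.py scene | grep slope
python3 -m creep '{"translation":[[-3.7,1,3.3],[-7.5,2,6.5],[-11.3,3,9.3],[-15.3,4,12],[-15.3,4,12]],"yaw":[0,0,0,0,0],"gripper":[255,255,255,255,255]}' 14;python3 f.py; python3 tilt.py scene |grep slope
```

```text
time_s: 13.73
ee_pos: [0.5677, -0.2155, 0.2053]
eef_rot: [-3.14, 0.007, -0.257]
force: [4.1, -0.3, -0.6]
grip_width: 0.0143
TCP mill -60.9 0.5 z 205.3 yawerr -0.02 F x,y,z -4.0 -0.8 -0.6 M [-0.019 -0.783 -0.051] 13.7333
   slope deg (neg=nose down) -15.11
   slope deg (neg=nose down) -14.3
time_s: 14.2
ee_pos: [0.5522, -0.2115, 0.2179]
eef_rot: [-3.14, 0.007, -0.257]
force: [3.6, -1.1, 0.4]
grip_width: 0.0136
TCP mill -44.9 0.5 z 217.9 yawerr -0.02 F x,y,z -3.8 0.2 0.4 M [ 0.036 -0.774 -0.073] 14.2
   slope deg (neg=nose down) -31.48
   slope deg (neg=nose down) -25.92
```

```bash
python3 -m creep '{"translation":[[-3.3,0.9,2],[-6.7,1.8,4],[-10,2.7,5.8],[-13.3,3.5,7.5],[-13.3,3.5,7.5]],"yaw":[0,0,0,0,0],"gripper":[255,255,255,255,255]}' 14;python3 f.py
python3 -m creep '{"translation":[[0,0,0],[0,0,0],[0,0,0],[0,0,0],[0,0,0]],"yaw":[0,0,0,0,0],"gripper":[255,255,255,255,255]}' 14;python3 f.py
python3 -m creep '{"translation":[[0,0,0],[0,0,0],[0,0,0],[0,0,0],[0,0,0]],"yaw":[0,0,0,0,0],"gripper":[255,255,255,255,255]}' 14;python3 f.py; python3 tilt.py scene
python3 - <<'E'
from h import *
c=snap("scene"); j=snap("wrist")["pixels"][0:480,80:560]
i=c["pixels"][120:280,150:290]; a=cv2.resize(i,(420,480)); cv2.imwrite("pics/s5c.png",np.hstack([a,cv2.resize(j,(375,480))])[:,:,::-1])
E
```

```text
time_s: 14.67
ee_pos: [0.5388, -0.208, 0.2258]
eef_rot: [-3.14, 0.006, -0.257]
force: [3.9, 0.1, 0.9]
grip_width: 0.0137
TCP mill -31.1 0.5 z 225.8 yawerr -0.03 F x,y,z -3.7 -1.1 0.9 M [-0.043 -0.764 -0.034] 14.6667
time_s: 15.08
ee_pos: [0.5389, -0.208, 0.2257]
eef_rot: [-3.14, 0.006, -0.257]
force: [3.9, 0.3, 1.3]
grip_width: 0.0136
TCP mill -31.1 0.5 z 225.7 yawerr -0.03 F x,y,z -3.7 -1.3 1.3 M [-0.034 -0.813  0.005] 15.0833
time_s: 15.5
ee_pos: [0.5389, -0.208, 0.2257]
eef_rot: [-3.14, 0.006, -0.257]
force: [3.3, -0.2, 0.7]
grip_width: 0.0139
TCP mill -31.1 0.5 z 225.7 yawerr -0.03 F x,y,z -3.3 -0.6 0.7 M [-0.041 -0.749 -0.024] 15.5
scene wallL [(np.float64(-62.5), np.float64(2.4)), (np.float64(-57.5), np.float64(-1.2)), (np.float64(-52.5), np.float64(-6.1)), (np.float64(-47.5), np.float64(-9.4)), (np.float64(-42.5), np.float64(-14.3)), (np.float64(-37.5), np.float64(-12.4))]
   slope deg (neg=nose down) -33.69
scene wallR [(np.float64(-67.5), np.float64(2.8)), (np.float64(-62.5), np.float64(-3.9)), (np.float64(-57.5), np.float64(-4.5)), (np.float64(-52.5), np.float64(-12.0)), (np.float64(-47.5), np.float64(-13.0)), (np.float64(-42.5), np.float64(-17.4)), (np.float64(-37.5), np.float64(-13.9))]
   slope deg (neg=nose down) -31.41
15.5 [ 0.5389 -0.208   0.2257] -0.2571 [ 3.32 -0.21  0.71]
```

View pics/s5c.png

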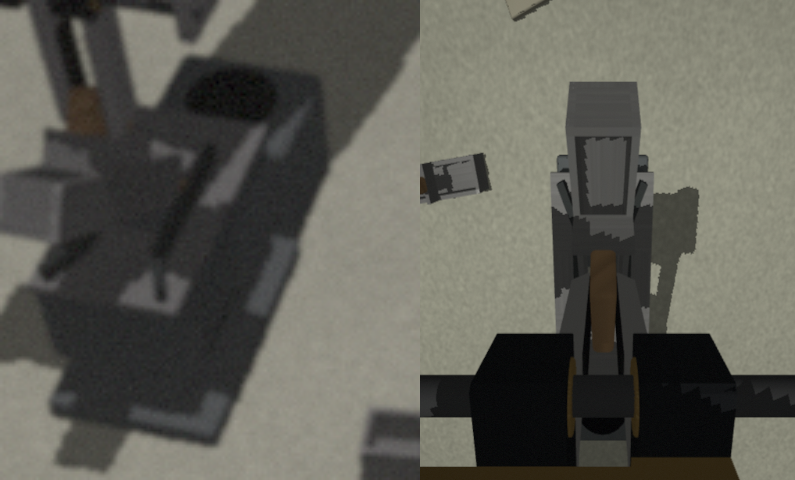

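```bash
python3 -m creep '{"translation":[[-3.3,0.9,1.5],[-6.7,1.8,3],[-10,2.6,4.1],[-12.3,3.2,5],[-12.3,3.2,5]],"yaw":[0,0,0,0,0],"gripper":[255,255,255,255,255]}' 14;python3 f.py
python3 -m creep '{"translation":[[0,0,0],[0,0,0],[0,0,0],[0,0,0],[0,0,0]],"yaw":[0,0,0,0,0],"gripper":[255,255,255,255,255]}' 14;python3 f.py
python3 tilt.py scene | grep slope
python3 - <<'E'
from h import *
j=snap("wrist"); np.savez("w6.npz",d=j["depth"],px=j["pixels"],t=j["obs"]["ee_pos"],r=j["obs"]["eef_rot"])
i=snap("scene")["pixels"][120:280,150:290]; a=cv2.resize(i,(420,480)); cv2.imwrite("pics/s6c.png",np.hstack([a,cv2.resize(j["pixels"][60:380,190:440],(375,480))])[:,:,::-1])
E
```

```text
time_s: 16.07
ee_pos: [0.5262, -0.2047, 0.2311]
eef_rot: [-3.14, 0.006, -0.257]
force: [2.1, 0.7, -0.2]
grip_width: 0.0139
TCP mill -18.0 0.5 z 231.1 yawerr -0.03 F x,y,z -1.8 -1.3 -0.2 M [ 0.068 -0.668 -0.001] 16.0667
time_s: 16.48
ee_pos: [0.5262, -0.2047, 0.231]
eef_rot: [-3.14, 0.006, -0.257]
force: [2.3, 0.7, 1.5]
grip_width: 0.0141
TCP mill -18.0 0.5 z 231.0 yawerr -0.03 F x,y,z -2.1 -1.3 1.5 M [ 0.035 -0.658 -0.001] 16.4833
   slope deg (neg=nose down) -37.26
```

View pics/s6c.png

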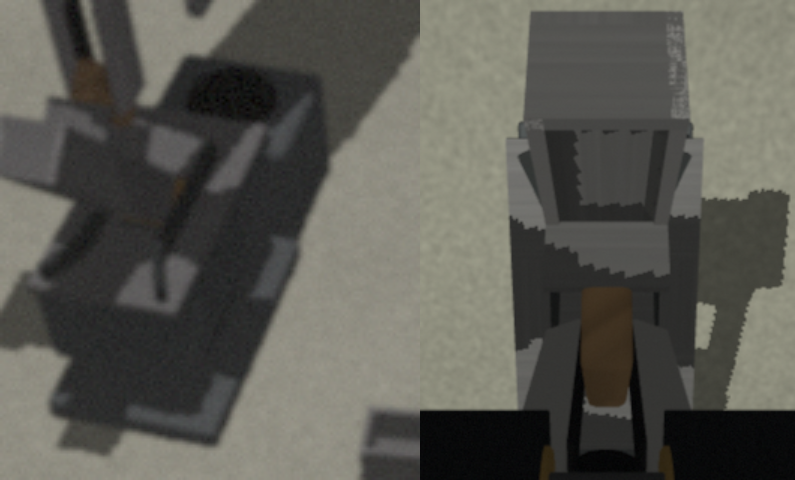

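```bash
cat > brass.py <<'E'
from h import *
p=np.array([508.9,-199.6]);a=np.radians(165.3);ax=np.array([np.cos(a),np.sin(a)]);ay=np.array([-ax[1],ax[0]])
for n in("scene","top"):
    c=snap(n);P=cloud(c)*1000;h=cv2.cvtColor(c["pixels"],cv2.COLOR_RGB2HSV)
    q=P[...,:2]-p;X=q@ax;Y=q@ay;Z=P[...,2]
    m=(h[...,1]>100)&(h[...,0]<25)&(abs(X)<90)&(abs(Y)<30)&(Z>108)&(Z<135)
    for v,u in list(zip(*np.where(m)))[::max(1,m.sum()//25)]: print(n,u,v,X[v,u].round(1),Y[v,u].round(1),Z[v,u].round(1),h[v,u])
    print(n,m.sum())
E
python3 brass.py; python3 f.py
```

```text
scene 209 180 19.3 -11.4 120.7 [ 16 107  57]
scene 210 180 22.7 -11.6 117.6 [ 19 115  53]
scene 209 181 17.8 -11.8 119.7 [ 16 107  62]
scene 210 181 17.5 -14.0 120.5 [ 19 116  55]
scene 208 182 16.6 -10.1 118.0 [ 19 106  53]
scene 210 182 4.8 -20.5 131.6 [ 14 107  50]
scene 209 183 12.0 -14.2 120.8 [ 18 103  57]
scene 7
top 465 279 -10.2 -17.1 120.3 [ 20 105  51]
top 466 291 7.4 -12.4 122.9 [ 18 150  68]
top 466 292 8.4 -11.5 120.4 [ 18 146  68]
top 475 292 4.5 2.1 117.5 [ 18 135  66]
top 470 293 8.1 -5.2 119.2 [ 18 146  68]
top 479 293 4.7 7.7 119.4 [ 19 135  64]
top 470 294 9.5 -4.7 118.5 [ 18 150  68]
top 480 294 5.8 9.5 119.3 [ 19 147  66]
top 470 295 11.0 -4.4 118.7 [ 18 148  67]
top 479 295 8.0 7.8 121.6 [ 18 147  66]
top 469 296 12.6 -5.3 117.7 [ 17 143  68]
top 478 296 9.6 7.0 120.2 [ 18 151  66]
top 468 297 14.6 -6.6 118.5 [ 18 145  67]
top 477 297 11.3 6.1 119.4 [ 18 147  66]
top 467 298 16.6 -8.0 119.4 [ 18 145  67]
top 476 298 12.9 5.3 118.1 [ 17 145  67]
top 466 299 18.4 -9.0 119.1 [ 18 148  67]
top 475 299 15.0 3.7 119.8 [ 18 151  66]
top 465 300 20.6 -10.8 122.1 [ 17 143  68]
top 474 300 16.3 3.5 116.1 [ 18 145  67]
top 464 301 22.0 -11.2 118.8 [ 19 131  66]
top 473 301 18.5 1.7 118.8 [ 18 146  68]
top 466 302 23.0 -8.5 121.1 [ 18 107  62]
top 475 302 19.6 4.4 121.0 [ 18 145  67]
top 473 303 21.4 2.4 118.7 [ 18 139  66]
top 475 304 22.2 5.5 119.1 [ 18 131  64]
top 234
TCP mill -18.0 0.5 z 231.1 yawerr -0.03 F x,y,z -2.8 -0.3 0.2 M [ 0.044 -0.658 -0.027] 16.7333
```

```bash
python3 -m creep '{"translation":[[0,0,-0.7],[0,0,-1.4],[0,0,-2],[0,0,-2],[0,0,-2]],"yaw":[0,0,0,0,0],"gripper":[255,255,255,255,255]}' 14;python3 f.py
python3 -m creep '{"translation":[[0,0,0],[0,0,0],[0,0,0]],"yaw":[0,0,0],"gripper":[255,255,255]}' 14;python3 f.py
python3 brass.py | awk '$1=="top"' | sed -n '1~3p'
```

```text
time_s: 17.15
ee_pos: [0.5262, -0.2048, 0.2293]
eef_rot: [-3.141, 0.005, -0.257]
force: [2.9, -0.3, 3.8]
grip_width: 0.0136
TCP mill -18.1 0.6 z 229.3 yawerr -0.03 F x,y,z -2.9 -0.4 3.8 M [-0.121 -0.64   0.027] 17.15
time_s: 17.4
ee_pos: [0.5263, -0.2048, 0.2293]
eef_rot: [-3.141, 0.005, -0.257]
force: [2.6, -0.2, 4.2]
grip_width: 0.0137
TCP mill -18.1 0.6 z 229.3 yawerr -0.03 F x,y,z -2.5 -0.4 4.2 M [-0.093 -0.671 -0.013] 17.4
top 465 279 -10.5 -16.7 118.8 [ 18 113  54]
top 476 292 4.4 3.1 119.4 [ 18 125  63]
top 472 294 8.8 -2.0 119.1 [ 18 145  67]
top 480 295 6.9 10.3 117.1 [ 18 147  66]
top 469 297 13.8 -4.6 116.0 [ 18 148  67]
top 477 298 12.6 6.7 118.1 [ 18 149  65]
top 466 300 19.7 -8.5 118.1 [ 18 146  68]
top 475 301 18.0 4.3 120.1 [ 18 141  67]
top 476 303 20.2 6.8 118.0 [ 18 149  65]
```

Run:
```python
from h import *
c=snap("top"); i=c["pixels"][235:335,420:520]; i=cv2.resize(np.clip(i.astype(float)*2,0,255).astype(np.uint8),(600,600),interpolation=cv2.INTER_CUBIC)
cv2.imwrite("pics/t7.png",i[:,:,::-1])
```

```text
(no output)
```

View pics/t7.png

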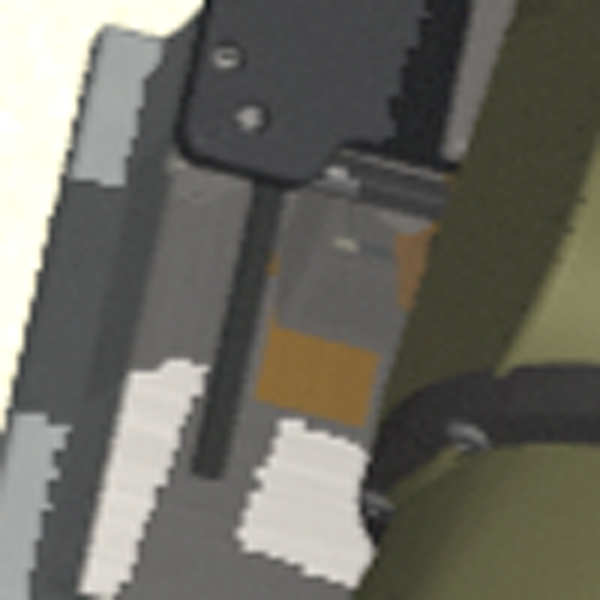

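```bash
cat > inside.py <<'E'
from h import *
import sys
from scipy.spatial.transform import Rotation as Ro
th=np.radians(float(sys.argv[1]))
c=snap("wrist");o=c["obs"];d=c["depth"];v,u=np.mgrid[:480,:640]
T=c["tool_from_camera"];W=np.stack([(u-c["cx"])/c["fx"]*d,(v-c["cy"])/c["fy"]*d,d],-1)@T[:3,:3].T+T[:3,3]
W=W@Ro.from_euler("xyz",o["eef_rot"]).as_matrix().T+o["ee_pos"]
s=snap("scene");t=snap("top");yaw=o["eef_rot"][2]
ux=-np.array([np.cos(yaw),np.sin(yaw)]);uy=np.array([-ux[1],ux[0]])
for n,Q,px in(("wrist",W,c["pixels"]),("scene",cloud(s),s["pixels"]),("top",cloud(t),t["pixels"])):
    q=(Q-o["ee_pos"])*1000;a=q[...,:2]@ux;Y=q[...,:2]@uy;z=q[...,2]
    X=a*np.cos(th)-z*np.sin(th)-14.9; Z=a*np.sin(th)+z*np.cos(th)+61.8
    print(n)
    for b in range(-80,85,8):
        m=(X>=b)&(X<b+8)&(abs(Y)<12)&(Z>-3)&(Z<27); k=px[m].astype(int).max(1) if m.any() else [0]
        w=(X>=b)&(X<b+8)&(abs(Y)>13)&(abs(Y)<18)&(Z>20)&(Z<40)
        if m.sum()>4: print(b,m.sum(),"Z",np.percentile(Z[m],[10,50,90]).round(0),"V",np.percentile(k,[10,50,90]), "wallZ",np.median(Z[w]).round(1) if w.any() else "")
E
python3 inside.py 40
```

```text
wrist
-64 301 Z [7. 7. 8.] V [45. 69. 71.] wallZ 33.6
-56 555 Z [5. 6. 7.] V [52.4 69.  71. ] wallZ 32.0
-48 486 Z [3. 4. 5.] V [58. 69. 71.] wallZ 34.3
-40 430 Z [2. 3. 3.] V [52.9 69.  71. ] wallZ 21.8
-32 385 Z [0. 1. 2.] V [58. 70. 71.] wallZ 
-24 342 Z [-1. -1.  0.] V [41. 69. 71.] wallZ 
-16 251 Z [-3. -2. -2.] V [40. 41. 43.] wallZ 
-8 8 Z [-3. -3. -3.] V [40.7 41.  41.3] wallZ 
8 117 Z [20. 24. 26.] V [44.  45.  48.4] wallZ 25.9
scene
-72 5 Z [4. 5. 5.] V [51.2 61.  79.6] wallZ 30.5
-64 6 Z [2. 3. 4.] V [47.  58.5 77. ] wallZ 27.3
-48 5 Z [-1. -0. -0.] V [48.2 56.  74.4] wallZ 35.3
-40 5 Z [-3. -2. -2.] V [44.6 52.  78.8] wallZ 26.9
8 28 Z [22. 25. 26.] V [46. 51. 55.] wallZ 27.7
80 5 Z [-2.  0.  3.] V [51.4 53.  56.2] wallZ 
top
-80 18 Z [ 9. 10. 12.] V [44.4 49.  50.3] wallZ 34.1
-72 25 Z [ 6.  8. 11.] V [40.4 49.  50. ] wallZ 33.2
-64 27 Z [5. 6. 8.] V [43. 53. 76.] wallZ 24.7
-56 8 Z [4. 5. 6.] V [54.1 68.  74.3] wallZ 
56 118 Z [-1.  5.  9.] V [47. 48. 51.] wallZ 
72 15 Z [-3. -2. -1.] V [66.  67.  67.6] wallZ 
80 101 Z [-2.  1.  5.] V [61. 66. 68.] wallZ
```

```bash
python3 inside.py 51; python3 f.py
```

```text
wrist
-56 64 Z [-0.  0.  1.] V [46. 65. 71.] wallZ 25.9
-48 580 Z [-1. -0.  0.] V [44.9 69.  71. ] wallZ 25.8
-40 765 Z [-1.  0. 26.] V [68. 70. 88.] wallZ 32.7
-32 446 Z [-1. -0.  0.] V [44. 69. 71.] wallZ 
-24 400 Z [-1. -0.  0.] V [52. 69. 71.] wallZ 
-16 351 Z [-1. -0. -0.] V [67. 70. 72.] wallZ 
-8 315 Z [-1. -1. -0.] V [40. 42. 70.] wallZ 
0 280 Z [-1. -1. -0.] V [40. 41. 43.] wallZ 
8 38 Z [-1. -1. 26.] V [45. 58. 59.] wallZ 30.7
16 24 Z [25. 26. 27.] V [44. 46. 48.] wallZ 31.2
scene
top
-72 6 Z [-2. -0.  1.] V [40.  49.5 56.5] wallZ 24.7
-64 25 Z [-2. -0.  1.] V [41.4 49.  49.6] wallZ 25.5
-56 25 Z [-2. -1.  2.] V [42.4 48.  53. ] wallZ 20.4
-48 18 Z [-2. -0.  0.] V [50.  73.5 76. ] wallZ 
64 202 Z [ 1. 14. 24.] V [47. 48. 50.] wallZ 23.9
80 55 Z [ 9. 12. 15.] V [63. 66. 67.] wallZ 
TCP mill -18.1 0.6 z 229.3 yawerr -0.04 F x,y,z -2.6 0.1 3.4 M [-0.119 -0.65  -0.032] 17.85
```

```bash
python3 -m creep '{"translation":[[0,0,0],[0,0,0.4],[0,0,0.6],[0,0,0.6]],"yaw":[0,0,0,0],"gripper":[255,255,255,255]}' 60;python3 f.py
python3 -m creep '{"translation":[[-3,0.8,0],[-6,1.5,0],[-9.7,2.5,0],[-9.7,2.5,0]],"yaw":[0,0,0,0],"gripper":[255,255,255,255]}' 60;python3 f.py
python3 brass.py | awk '$1=="top"' | sed -n '1~4p'; python3 inside.py 51 | sed -n '1,14p;/top/,$p'
```

```text
time_s: 18.18
ee_pos: [0.5262, -0.2048, 0.2298]
eef_rot: [-3.141, 0.006, -0.257]
force: [2.2, -0.1, 1.8]
grip_width: 0.0135
TCP mill -18.0 0.6 z 229.8 yawerr -0.03 F x,y,z -2.1 -0.5 1.8 M [-0.146 -0.653  0.017] 18.1833
time_s: 18.52
ee_pos: [0.5159, -0.2021, 0.2298]
eef_rot: [-3.141, 0.006, -0.257]
force: [2.4, -0.4, 2.0]
grip_width: 0.0139
TCP mill -7.4 0.7 z 229.8 yawerr -0.04 F x,y,z -2.4 -0.2 2.0 M [-0.112 -0.746 -0.04 ] 18.5167
top 463 286 2.7 -20.1 131.5 [ 18 106  48]
top 472 298 14.3 -0.2 117.0 [ 18 105  61]
top 464 300 20.6 -11.6 119.2 [ 18 143  68]
top 463 301 22.4 -12.6 118.7 [ 17 120  64]
top 479 301 16.5 9.9 120.6 [ 18 143  66]
top 470 303 22.1 -1.2 115.4 [ 18 109  63]
top 479 304 20.9 10.8 120.9 [ 18 147  66]
wrist
-56 72 Z [-0.  0.  1.] V [45.  56.5 70. ] wallZ 25.9
-48 573 Z [-1. -0.  0.] V [51. 69. 72.] wallZ 25.8
-40 767 Z [-1.  0. 26.] V [68. 70. 88.] wallZ 32.7
-32 436 Z [-1. -0.  0.] V [58. 69. 71.] wallZ 
-24 405 Z [-1. -0.  0.] V [66.4 70.  71. ] wallZ 
-16 347 Z [-1. -0. -0.] V [58. 70. 71.] wallZ 
-8 322 Z [-1. -1. -0.] V [40. 42. 70.] wallZ 
0 286 Z [-1. -1. -0.] V [40. 41. 43.] wallZ 
8 28 Z [-1. -1. -1.] V [54.3 58.  59. ] wallZ 31.8
16 30 Z [25. 26. 27.] V [44. 46. 49.] wallZ 31.0
scene
top
top
-72 6 Z [-1. -1.  1.] V [48.5 50.5 56. ] wallZ 24.9
-72 6 Z [-1. -1.  1.] V [48.5 50.5 56. ] wallZ 24.9
-64 27 Z [-2. -1.  0.] V [41. 48. 50.] wallZ 24.4
-56 27 Z [-3. -1.  0.] V [41.2 49.  53. ] wallZ 
-48 23 Z [-3. -2. -0.] V [53. 71. 76.] wallZ 
-40 5 Z [-2. -2. -1.] V [54.4 62.  74. ] wallZ 
64 198 Z [ 2. 14. 23.] V [47. 48. 50.] wallZ 22.6
80 52 Z [ 9. 11. 15.] V [62. 66. 67.] wallZ
```

```bash
python3 -m creep '{"translation":[[-3,0.8,0],[-6,1.5,0],[-9.7,2.5,0],[-9.7,2.5,0]],"yaw":[0,0,0,0],"gripper":[255,255,255,255]}' 60;python3 f.py
python3 -m creep '{"translation":[[-3,0.7,0],[-6,1.4,0],[-8.7,2.1,0],[-8.7,2.1,0]],"yaw":[0,0,0,0],"gripper":[255,255,255,255]}' 60;python3 f.py
python3 -m creep '{"translation":[[0,0,0],[0,0,0]],"yaw":[0,0],"gripper":[255,255]}' 60;python3 f.py
python3 inside.py 51 | sed -n '2,5p'; python3 brass.py
```

```text
time_s: 19.1
ee_pos: [0.5063, -0.1996, 0.2299]
eef_rot: [-3.14, 0.006, -0.257]
force: [4.1, -1.2, 1.2]
grip_width: 0.0139
TCP mill 2.5 0.7 z 229.9 yawerr -0.04 F x,y,z -4.2 0.1 1.2 M [-0.165 -0.893 -0.035] 19.1
time_s: 19.43
ee_pos: [0.4972, -0.1974, 0.2299]
eef_rot: [-3.14, 0.006, -0.257]
force: [4.5, -0.3, 1.9]
grip_width: 0.0136
TCP mill 11.9 0.8 z 229.9 yawerr -0.04 F x,y,z -4.4 -0.8 1.9 M [ 0.032 -0.992 -0.067] 19.4333
time_s: 19.6
ee_pos: [0.4972, -0.1973, 0.2299]
eef_rot: [-3.14, 0.005, -0.257]
force: [4.6, -0.6, 0.7]
grip_width: 0.0138
TCP mill 11.9 0.8 z 229.9 yawerr -0.04 F x,y,z -4.6 -0.6 0.7 M [ 0.003 -0.991 -0.048] 19.6
-56 66 Z [-0.  0.  1.] V [44.5 58.5 71. ] wallZ 25.9
-48 579 Z [-1. -0.  0.] V [51. 70. 72.] wallZ 25.8
-40 770 Z [-1.  0. 26.] V [68. 71. 89.] wallZ 32.6
-32 447 Z [-1. -0.  0.] V [56.4 70.  72. ] wallZ 
scene 0
top 461 299 20.8 -16.9 122.5 [ 18 105  56]
top 1
```

```bash
python3 -m creep '{"translation":[[-1.5,0.4,0],[-2.5,0.6,0],[-2.5,0.6,0]],"yaw":[0,0,0],"gripper":[255,255,255]}' 60;python3 f.py
python3 -m creep '{"translation":[[3,-0.8,0],[0,0,0],[3,-0.8,0],[0,0,0],[0,0,0]],"yaw":[0,0,0,0,0],"gripper":[255,255,255,255,255]}' 60;python3 f.py
python3 -m creep '{"translation":[[0,0,0],[0,0,0],[0,0,0],[0,0,0],[0,0,0]],"yaw":[0,0,0,0,0],"gripper":[255,255,255,255,255]}' 60;python3 f.py
```

```text
time_s: 20.1
ee_pos: [0.4946, -0.1967, 0.2299]
eef_rot: [-3.14, 0.006, -0.257]
force: [2.9, -0.1, 1.4]
grip_width: 0.0139
TCP mill 14.6 0.8 z 229.9 yawerr -0.04 F x,y,z -2.8 -0.7 1.4 M [ 0.101 -1.033 -0.011] 20.1
time_s: 20.52
ee_pos: [0.4947, -0.1967, 0.2299]
eef_rot: [-3.14, 0.006, -0.257]
force: [3.8, -0.5, 1.9]
grip_width: 0.0135
TCP mill 14.5 0.8 z 229.9 yawerr -0.04 F x,y,z -3.8 -0.5 1.9 M [-0.027 -0.988 -0.026] 20.5167
time_s: 20.93
ee_pos: [0.4948, -0.1968, 0.2299]
eef_rot: [-3.14, 0.006, -0.257]
force: [4.6, -0.3, 1.8]
grip_width: 0.0133
TCP mill 14.4 0.8 z 229.9 yawerr -0.03 F x,y,z -4.6 -0.9 1.8 M [-0.017 -1.057  0.003] 20.9333
```

```bash
python3 -m creep '{"translation":[[5,-1.3,0.4],[12,-3.1,0.4],[19,-5,0.4],[25,-6.6,0.4],[25,-6.6,0.4]],"yaw":[0,0,0,0,0],"gripper":[255,255,255,255,255]}' 60;python3 f.py
python3 -m creep '{"translation":[[5,-1.3,0],[12,-3.1,0],[19,-5,0],[25,-6.6,0],[25,-6.6,0]],"yaw":[0,0,0,0,0],"gripper":[255,255,255,255,255]}' 60;python3 f.py
python3 -m creep '{"translation":[[0,0,5],[0,0,15],[0,0,28],[0,0,34],[0,0,34]],"yaw":[0,0,0,0,0],"gripper":[255,255,255,255,255]}' 60;python3 f.py
python3 brass.py | sed -n '1~3p'
python3 - <<'E'
from h import *
a=snap("scene")["pixels"][110:290,140:290]; b=snap("top")["pixels"][225:345,410:530]
f=lambda i:cv2.resize(np.clip(i*1.8,0,255).astype(np.uint8),(400,480),interpolation=cv2.INTER_CUBIC)
cv2.imwrite("pics/c8.png",np.hstack([f(a),f(b)])[:,:,::-1])
E
```

```text
time_s: 21.35
ee_pos: [0.5208, -0.2036, 0.23]
eef_rot: [-3.14, 0.006, -0.257]
force: [3.3, 0.1, 1.4]
grip_width: 0.0137
TCP mill -12.5 0.9 z 230.0 yawerr -0.03 F x,y,z -3.2 -0.9 1.4 M [ 0.109 -0.781 -0.005] 21.35
time_s: 21.77
ee_pos: [0.5466, -0.2105, 0.2296]
eef_rot: [-3.14, 0.006, -0.257]
force: [2.2, -0.3, 1.3]
grip_width: 0.0135
TCP mill -39.2 1.0 z 229.6 yawerr -0.03 F x,y,z -2.2 -0.3 1.3 M [-0.098 -0.338  0.014] 21.7667
time_s: 22.18
ee_pos: [0.5468, -0.2106, 0.2655]
eef_rot: [-3.141, 0.004, -0.257]
force: [0.2, 0.4, -2.7]
grip_width: 0.0139
TCP mill -39.4 1.1 z 265.5 yawerr -0.03 F x,y,z -0.1 -0.4 -2.7 M [ 0.083  0.107 -0.02 ] 22.1833
scene 200 178 21.7 7.0 119.3 [ 17 111  87]
scene 204 181 15.0 -3.5 120.5 [ 18 140 118]
scene 208 183 14.4 -10.9 117.8 [ 15 118  56]
scene 204 186 4.2 -7.4 119.2 [ 18 132  62]
scene 200 189 -2.6 -2.1 117.0 [ 17 112  64]
scene 196 191 -10.2 2.2 118.3 [ 14 119  60]
scene 192 193 -17.1 6.9 118.9 [ 18 140  60]
scene 202 194 -16.1 -11.6 119.9 [ 18 112  59]
scene 194 196 -25.2 -0.5 121.2 [ 21 151  59]
scene 238
top 468 275 -17.6 -13.6 118.6 [ 18 109  63]
top 485 278 -19.6 11.8 119.2 [ 18 151  66]
top 478 282 -10.9 2.8 119.7 [ 18 148  67]
top 474 286 -3.5 -1.7 119.6 [ 19 141  67]
top 467 290 5.0 -10.5 119.6 [ 18 145  67]
top 480 293 4.8 8.4 122.4 [ 18 147  66]
top 473 297 12.9 0.3 119.8 [ 18 154 136]
top 466 301 21.2 -8.3 118.5 [ 18 137  67]
top 579
```

View pics/c8.png

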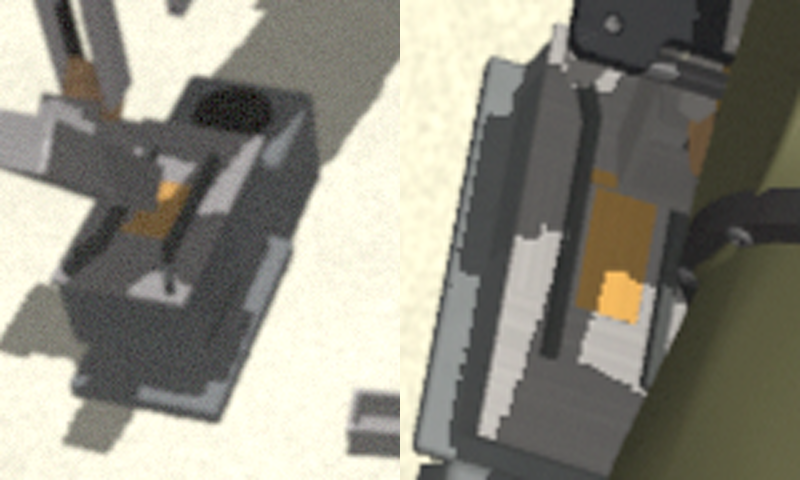

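```bash
python3 -m creep '{"translation":[[0,0,8],[0,5,22],[-3,15,30],[-10,30,30],[-18,48,30]],"yaw":[0,0,0,0,0],"gripper":[255,255,255,255,255]}' 60
python3 -m creep '{"translation":[[-10,22,0],[-20,44,0],[-30,66,0],[-40,88,0],[-50,110,0]],"yaw":[0,0,0,0,0],"gripper":[255,255,255,255,255]}' 60
python3 -m creep '{"translation":[[-10,20,0],[-20,38,0],[-26,50,0],[-26,50,0],[-26,50,0]],"yaw":[0,0,0,0,0],"gripper":[255,255,255,255,255]}' 60
python3 -m creep '{"translation":[[0,0,0],[0,0,0]],"yaw":[0,0],"gripper":[255,255]}' 60
python3 inside.py 51
python3 -m creep '{"translation":[[0,0,-15],[0,0,-45],[0,0,-75],[0,0,-95],[0,0,-100]],"yaw":[0,0,0,0,0],"gripper":[255,255,255,255,255]}' 60
```

```text
time_s: 22.8
ee_pos: [0.5281, -0.1619, 0.2934]
eef_rot: [-3.14, 0.007, -0.258]
force: [0.5, -0.0, -2.7]
grip_width: 0.0136
time_s: 23.22
ee_pos: [0.4771, -0.0504, 0.2937]
eef_rot: [-3.14, 0.006, -0.257]
force: [0.1, 0.1, -2.6]
grip_width: 0.0137
time_s: 23.63
ee_pos: [0.4509, 0.0, 0.2942]
eef_rot: [-3.14, 0.006, -0.256]
force: [0.1, -0.9, -2.0]
grip_width: 0.0138
time_s: 23.8
ee_pos: [0.4511, -0.0004, 0.2943]
eef_rot: [-3.14, 0.005, -0.257]
force: [0.4, 0.0, -2.1]
grip_width: 0.0138
wrist
-56 54 Z [-0.  0.  1.] V [45.3 64.  77.7] wallZ 25.8
-48 582 Z [-1. -0.  0.] V [49.2 76.  79. ] wallZ 25.7
-40 783 Z [-1.  0. 26.] V [75. 77. 97.] wallZ 32.8
-32 451 Z [-1. -0.  0.] V [73. 76. 78.] wallZ 
-24 398 Z [-1. -0.  0.] V [64.7 77.  78. ] wallZ 
-16 351 Z [-1. -0. -0.] V [65. 77. 79.] wallZ 
-8 318 Z [-1. -1. -0.] V [45. 47. 77.] wallZ 
0 287 Z [-1. -1. -0.] V [45. 46. 48.] wallZ 
8 24 Z [-1. -1. -1.] V [63. 64. 65.] wallZ 30.6
16 31 Z [25. 26. 27.] V [49. 51. 54.] wallZ 31.1
scene
64 39 Z [-2.  0.  3.] V [45.8 49.  52. ] wallZ 
top
time_s: 24.37
ee_pos: [0.4498, -0.0006, 0.191]
eef_rot: [-3.141, 0.011, -0.257]
force: [0.1, 0.6, -3.0]
grip_width: 0.0135
```

```bash
python3 -m creep '{"translation":[[0,0,-20],[0,0,-45],[0,0,-60],[0,0,-66],[0,0,-66]],"yaw":[0,0,0,0,0],"gripper":[255,255,255,255,255]}' 60; python3 f.py
python3 tilt.py scene top
python3 - <<'E'
from h import *
# lowest point of chute seen in scene
o=ctrl.get_obs();c=snap("scene");P=cloud(c);q=(P-o["ee_pos"])*1000;yaw=o["eef_rot"][2]
ux=-np.array([np.cos(yaw),np.sin(yaw)]);X=q[...,:2]@ux;Y=q[...,:2]@np.array([-ux[1],ux[0]]);Z=P[...,2]*1000
m=(abs(Y)<20)&(Z>6)&(X>-70)&(X<90)
for b in range(-70,90,10):
    k=m&(X>=b)&(X<b+10)
    if k.sum()>3: print(b,k.sum(),np.percentile(Z[k],[5,50,95]).round(0))
E
```

```text
time_s: 24.78
ee_pos: [0.4498, -0.0007, 0.1248]
eef_rot: [-3.141, 0.012, -0.258]
force: [-0.5, 0.3, -2.7]
grip_width: 0.0137
TCP mill 107.7 -177.4 z 124.8 yawerr -0.06 F x,y,z 0.6 -0.1 -2.7 M [0.019 0.061 0.   ] 24.7833
scene wallL [(np.float64(-37.5), np.float64(0.7))]
scene wallR [(np.float64(-67.5), np.float64(10.7)), (np.float64(-57.5), np.float64(1.8)), (np.float64(-52.5), np.float64(-5.7)), (np.float64(-47.5), np.float64(-13.0)), (np.float64(-42.5), np.float64(-6.7)), (np.float64(-37.5), np.float64(-0.4))]
   slope deg (neg=nose down) -26.04
top wallL []
top wallR [(np.float64(-67.5), np.float64(27.8))]
24.7833 [ 0.4498 -0.0007  0.1248] -0.2576 [-0.52  0.26 -2.71]
-70 35 [ 97. 111. 144.]
-60 44 [ 84. 101. 132.]
-50 152 [ 78. 375. 389.]
-40 1745 [128. 333. 398.]
-30 1136 [133. 269. 408.]
-20 506 [120. 230. 413.]
-10 486 [ 50. 160. 414.]
0 169 [ 19. 167. 414.]
10 15 [ 29.  45. 413.]
80 48 [386. 388. 391.]
```

```bash
python3 -m creep '{"translation":[[0,0,-3],[0,0,-6],[0,0,-8],[0,0,-8]],"yaw":[0,0,0,0],"gripper":[255,255,255,255]}' 60
python3 -m creep '{"translation":[[0,0,-2],[0,0,-3],[0,0,-3]],"yaw":[0,0,0],"gripper":[255,255,255]}' 40
python3 -m creep '{"translation":[[0,0,-1],[0,0,-2],[0,0,-2]],"yaw":[0,0,0],"gripper":[255,255,255]}' 25
```

```text
time_s: 25.27
ee_pos: [0.4504, -0.0007, 0.1181]
eef_rot: [-3.141, 0.009, -0.257]
force: [0.1, -0.3, -3.6]
grip_width: 0.0136
time_s: 25.52
ee_pos: [0.4503, -0.0006, 0.1149]
eef_rot: [-3.141, 0.01, -0.257]
force: [-0.0, 0.8, -3.0]
grip_width: 0.0137
time_s: 25.77
ee_pos: [0.4502, -0.0006, 0.1127]
eef_rot: [-3.141, 0.01, -0.257]
force: [-0.6, -0.7, -2.1]
grip_width: 0.014
```

```bash
python3 -m creep '{"translation":[[0,0,0],[0,0,-1],[0,0,-2]],"yaw":[0,0,0],"gripper":[255,255,255]}' 8; python3 f.py; python3 tilt.py scene | tail -4
python3 -m creep '{"translation":[[5,-1.3,-1],[10,-2.6,-2.3],[15,-3.9,-3.6],[20,-5.2,-5],[20,-5.2,-5]],"yaw":[0,0,0,0,0],"gripper":[255,255,255,255,255]}' 8; python3 f.py; python3 tilt.py scene | tail -4
```

```text
time_s: 26.02
ee_pos: [0.4502, -0.0006, 0.1107]
eef_rot: [-3.141, 0.01, -0.257]
force: [-0.0, 0.6, -2.9]
grip_width: 0.0138
TCP mill 107.2 -177.6 z 110.7 yawerr -0.05 F x,y,z 0.2 -0.6 -2.9 M [0.062 0.065 0.   ] 26.0167
scene wallL [(np.float64(-37.5), np.float64(3.7))]
scene wallR [(np.float64(-67.5), np.float64(13.9)), (np.float64(-62.5), np.float64(-8.1)), (np.float64(-57.5), np.float64(3.0)), (np.float64(-52.5), np.float64(-8.8)), (np.float64(-47.5), np.float64(-11.5)), (np.float64(-42.5), np.float64(-4.6)), (np.float64(-37.5), np.float64(0.6))]
   slope deg (neg=nose down) -18.77
26.0167 [ 0.4502 -0.0006  0.1107] -0.2574 [-0.01  0.64 -2.94]
time_s: 26.48
ee_pos: [0.4715, -0.0062, 0.1056]
eef_rot: [-3.141, 0.008, -0.258]
force: [3.9, -0.8, 5.2]
grip_width: 0.0139
TCP mill 85.2 -177.6 z 105.6 yawerr -0.06 F x,y,z -4.0 -0.2 5.2 M [-0.21  -0.7   -0.046] 26.4833
scene wallL [(np.float64(-52.5), np.float64(-5.6)), (np.float64(-42.5), np.float64(-10.0)), (np.float64(-37.5), np.float64(-1.1))]
scene wallR [(np.float64(-67.5), np.float64(1.1)), (np.float64(-62.5), np.float64(-2.1)), (np.float64(-57.5), np.float64(-6.6)), (np.float64(-52.5), np.float64(-9.4)), (np.float64(-47.5), np.float64(-27.3)), (np.float64(-42.5), np.float64(-10.1)), (np.float64(-37.5), np.float64(-4.4))]
   slope deg (neg=nose down) -20.93
26.4833 [ 0.4715 -0.0062  0.1056] -0.2576 [ 3.91 -0.78  5.22]
```

```bash
python3 -m creep '{"translation":[[5,-1.3,-0.5],[10,-2.6,-1.5],[15,-3.9,-3],[19,-5,-4.5],[19,-5,-4.5]],"yaw":[0,0,0,0,0],"gripper":[255,255,255,255,255]}' 6; python3 f.py; python3 tilt.py scene | grep slope
python3 -m creep '{"translation":[[5,-1.3,-2],[10,-2.6,-4.5],[14,-3.7,-7],[17,-4.4,-8.5],[17,-4.4,-8.5]],"yaw":[0,0,0,0,0],"gripper":[255,255,255,255,255]}' 6; python3 f.py; python3 tilt.py scene
```

```text
time_s: 26.95
ee_pos: [0.4906, -0.0113, 0.1004]
eef_rot: [-3.141, 0.009, -0.258]
force: [0.4, 0.6, -2.7]
grip_width: 0.0138
TCP mill 65.5 -177.5 z 100.4 yawerr -0.07 F x,y,z -0.2 -0.7 -2.7 M [ 0.056  0.055 -0.023] 26.95
   slope deg (neg=nose down) -13.79
   slope deg (neg=nose down) -12.48
time_s: 27.42
ee_pos: [0.5076, -0.0157, 0.0916]
eef_rot: [-3.141, 0.01, -0.258]
force: [-0.2, -0.2, -2.0]
grip_width: 0.0139
TCP mill 47.9 -177.5 z 91.6 yawerr -0.07 F x,y,z 0.2 0.2 -2.0 M [0.027 0.022 0.013] 27.4167
scene wallL [(np.float64(-67.5), np.float64(-19.8)), (np.float64(-62.5), np.float64(-20.1)), (np.float64(-57.5), np.float64(-22.8)), (np.float64(-52.5), np.float64(-24.8)), (np.float64(-47.5), np.float64(-25.6)), (np.float64(-42.5), np.float64(-29.3)), (np.float64(-37.5), np.float64(-26.5))]
   slope deg (neg=nose down) -16.41
scene wallR [(np.float64(-67.5), np.float64(-20.7)), (np.float64(-62.5), np.float64(-20.6)), (np.float64(-57.5), np.float64(-22.0)), (np.float64(-52.5), np.float64(-23.8)), (np.float64(-47.5), np.float64(-25.6)), (np.float64(-42.5), np.float64(-29.5)), (np.float64(-37.5), np.float64(-24.0))]
   slope deg (neg=nose down) -12.58
27.4167 [ 0.5076 -0.0157  0.0916] -0.2579 [-0.23 -0.16 -1.96]
```

```bash
python3 -m creep '{"translation":[[3,-0.8,-3],[6,-1.6,-6],[9,-2.4,-9],[12,-3,-12],[12,-3,-12]],"yaw":[0,0,0,0,0],"gripper":[255,255,255,255,255]}' 6; python3 f.py; python3 tilt.py scene | grep slope
python3 -m creep '{"translation":[[3,-0.8,-3],[5,-1.3,-6],[7,-1.8,-9],[7,-1.8,-9],[7,-1.8,-9]],"yaw":[0,0,0,0,0],"gripper":[255,255,255,255,255]}' 6; python3 f.py; python3 tilt.py scene
```

```text
time_s: 27.88
ee_pos: [0.5194, -0.0187, 0.0789]
eef_rot: [-3.141, 0.011, -0.258]
force: [0.1, 0.2, -2.2]
grip_width: 0.0137
TCP mill 35.7 -177.6 z 78.9 yawerr -0.08 F x,y,z -0.1 -0.2 -2.2 M [0.054 0.019 0.001] 27.8833
   slope deg (neg=nose down) -7.56
   slope deg (neg=nose down) -7.34
time_s: 28.35
ee_pos: [0.5261, -0.0205, 0.0698]
eef_rot: [-3.141, 0.011, -0.258]
force: [-0.3, -0.9, -3.6]
grip_width: 0.0138
TCP mill 28.8 -177.6 z 69.8 yawerr -0.08 F x,y,z 0.1 0.9 -3.6 M [-0.007  0.005  0.006] 28.35
scene wallL [(np.float64(-67.5), np.float64(-38.7)), (np.float64(-62.5), np.float64(-38.8)), (np.float64(-57.5), np.float64(-39.3)), (np.float64(-52.5), np.float64(-40.3)), (np.float64(-47.5), np.float64(-38.8)), (np.float64(-42.5), np.float64(-38.4)), (np.float64(-37.5), np.float64(-39.7))]
   slope deg (neg=nose down) -0.83
scene wallR [(np.float64(-52.5), np.float64(-39.5)), (np.float64(-47.5), np.float64(-39.3)), (np.float64(-42.5), np.float64(-37.9)), (np.float64(-37.5), np.float64(-38.7)), (np.float64(62.5), np.float64(-39.3)), (np.float64(67.5), np.float64(-38.5)), (np.float64(77.5), np.float64(-39.6)), (np.float64(82.5), np.float64(-38.5))]
   slope deg (neg=nose down) -0.02
28.35 [ 0.5261 -0.0205  0.0698] -0.258 [-0.34 -0.85 -3.56]
```

```bash
python3 -m creep '{"translation":[[0,0,-0.5],[0,0,-0.8],[0,0,-0.8],[0,0,-0.8],[0,0,-0.8]],"yaw":[0,0,0,0,0],"gripper":[255,200,100,0,0]}' 6; python3 f.py
python3 -m creep '{"translation":[[0,0,0],[0,0,0],[0,0,0],[0,0,0],[0,0,0]],"yaw":[0,0,0,0,0],"gripper":[0,0,0,0,0]}' 10; python3 f.py
python3 -m creep '{"translation":[[0,0,0],[0,0,0],[0,0,0],[0,0,0],[0,0,0]],"yaw":[0,0,0,0,0],"gripper":[0,0,0,0,0]}' 10; python3 f.py
```

```text
time_s: 28.82
ee_pos: [0.5262, -0.0204, 0.0693]
eef_rot: [-3.141, 0.011, -0.258]
force: [-0.6, -0.1, -0.5]
grip_width: 0.0368
TCP mill 28.7 -177.7 z 69.3 yawerr -0.07 F x,y,z 0.6 0.3 -0.5 M [ 0.017 -0.006  0.035] 28.8167
time_s: 29.23
ee_pos: [0.5262, -0.0205, 0.0694]
eef_rot: [-3.141, 0.011, -0.258]
force: [-0.9, 0.7, -0.8]
grip_width: 0.0702
TCP mill 28.7 -177.7 z 69.4 yawerr -0.08 F x,y,z 1.0 -0.4 -0.8 M [ 0.061 -0.049 -0.095] 29.2333
time_s: 29.65
ee_pos: [0.5262, -0.0204, 0.0694]
eef_rot: [-3.141, 0.011, -0.258]
force: [0.6, 1.1, 0.3]
grip_width: 0.0939
TCP mill 28.7 -177.7 z 69.4 yawerr -0.08 F x,y,z -0.3 -1.2 0.3 M [ 0.005  0.003 -0.001] 29.65
```

Now rise and move aside to the right front, then check the scene.

```bash
python3 -m creep '{"translation":[[0,0,15],[0,0,45],[0,0,85],[0,0,120],[0,0,150]],"yaw":[0,0,0,0,0],"gripper":[0,0,0,0,0]}'
python3 -m creep '{"translation":[[-15,30,0],[-30,65,0],[-45,100,0],[-55,135,0],[-60,160,0]],"yaw":[0,0,0,0,0],"gripper":[0,0,0,0,0]}'
python3 -m creep '{"translation":[[-5,30,0],[-10,65,0],[-15,100,0],[-20,130,0],[-20,130,0]],"yaw":[0,0,0,0,0],"gripper":[0,0,0,0,0]}'
python3 brass.py | tail -1
python3 - <<'E'
from h import *
t=snap("top");s=snap("scene");save(t,"tF.png");P=cloud(t)*1000;v,u=np.mgrid[:480,:640]
p=np.array([508.9,-199.6]);a=np.radians(165.3);ax=np.array([np.cos(a),np.sin(a)]);ay=np.array([-ax[1],ax[0]])
q=P[...,:2]-p;X=q@ax;Y=q@ay;h=cv2.cvtColor(t["pixels"],cv2.COLOR_RGB2HSV)
m=(h[...,1]>100)&(h[...,0]<25)&(abs(X)<90)&(abs(Y)<30)&(P[...,2]>108)&(P[...,2]<135);print("brass x",np.percentile(X[m],[1,99]),m.sum())
f=lambda i,g:cv2.resize(np.clip(i*g,0,255).astype(np.uint8),(400,480),interpolation=cv2.INTER_CUBIC)
cv2.imwrite("pics/cF.png",np.hstack([f(t["pixels"][100:420,240:520],1.2),f(s["pixels"][120:360,140:370],1.3)])[:,:,::-1])
d=np.load("top0.npz")
for n,b in(("jar",(315,95,370,160)),("tile",(412,105,485,172)),("brush",(160,115,200,235))):
    k=(slice(b[1],b[3]),slice(b[0],b[2]));print(n,"mean abs diff",np.abs(d["px"][k].astype(int)-t["pixels"][k]).mean().round(2))
w=np.array([526.2,-20.4]);uu=P[...,:2]-w;m=(np.hypot(uu[...,0],uu[...,1])<95)&(P[...,2]>15)&(P[...,2]<80)
for lab,mm in(("chute",m),("handle",m&(P[...,2]>58))):print(lab,cv2.minAreaRect(P[mm][:,:2].astype(np.float32)),np.percentile(P[mm][:,2],[50,98]).round(1))
E
```

```text
time_s: 30.07
ee_pos: [0.5263, -0.0205, 0.222]
eef_rot: [-3.141, 0.009, -0.258]
force: [0.0, 0.5, 0.1]
grip_width: 0.094
time_s: 30.48
ee_pos: [0.465, 0.1417, 0.2224]
eef_rot: [-3.14, 0.009, -0.257]
force: [0.0, -0.3, 0.8]
grip_width: 0.0939
time_s: 30.9
ee_pos: [0.4438, 0.2757, 0.2222]
eef_rot: [-3.14, 0.009, -0.254]
force: [-0.4, -0.5, 0.2]
grip_width: 0.0938
top 648
brass x [-28.59982959  22.25344247] 648
jar mean abs diff 9.07
tile mean abs diff 9.78
brush mean abs diff 8.18
chute ((537.5195922851562, -1.0841293334960938), (94.36090087890625, 175.37997436523438), 70.11121368408203) [32.  74.2]
handle ((557.732666015625, -17.882320404052734), (126.24303436279297, 29.390274047851562), 4.213529109954834) [71.8 75.2]
```

View pics/cF.png

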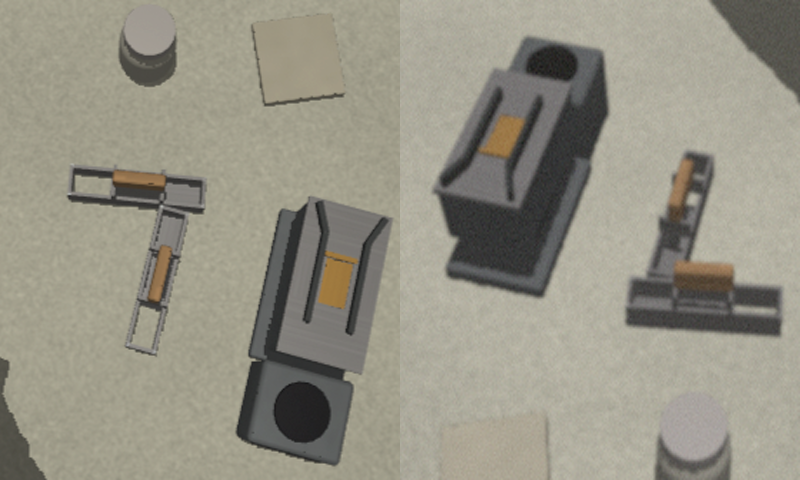

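Run:
```python
from h import *
P=cloud(snap("top"))*1000;a=np.pi-.258;ux=np.array([np.cos(a),np.sin(a)]);uy=np.array([-ux[1],ux[0]])
q=P[...,:2]-[526.2,-20.4];X=q@ux;Y=q@uy;Z=P[...,2]
for b in range(-80,100,20):
    m=(X>=b)&(X<b+20)&(abs(Y)<19)&(Z>24)&(Z<45)
    if m.sum()>3: print(b,m.sum(),np.median(Z[m]).round(1))
j=(Z>60)&(Z<100)&(P[...,0]>650)&(abs(P[...,1])<150)&(np.arange(480)[:,None]<170)
P0=np.load("top0.npz")["P"]*1000;j0=(P0[...,2]>60)&(P0[...,2]<100)&(P0[...,0]>650)&(abs(P0[...,1])<150)&(np.arange(480)[:,None]<170)
print("jar",P0[j0].mean(0),P[j].mean(0))
o=ctrl.get_obs();print(o["time_s"],o["force"]); ctrl.hand_in()
```

```text
-80 119 30.4
-60 61 29.9
-40 59 31.0
-20 59 30.3
0 63 30.3
20 63 30.8
40 64 30.6
60 81 30.4
80 41 30.2
jar [783.39121478  -8.97432301  82.65435486] [783.23448975  -9.07353448  82.74298074]
31.15 [ 0.48111316 -0.84517078 -0.54290682]
the job is handed in; nothing more can be done
```

I loaded the pucks, let the shutter close, stood the chute empty on the bench and handed in at 31.2 s of the 69 s allowed. No verdict is reported, so I don't know if it passed.

**How it went**
- I lifted the chute level, felt for the deck at about 120 mm, and slid the nose along until the shutter was an estimated 45 mm open.
- I then loosened the grip so the chute could tilt nose-down against the lip.
- With the grip at 14 N, the chute slipped back in the fingers between about 33° and 51°, and the shutter fell partly shut. I tightened to 60 N, pushed it open again at 51°, jogged the chute a little and drew back.
- Gripping loosely, I let the chute swing level, set it down and released it.
- Forces on the mill stayed around 7–8 N by the wrist readings.

**Last checks**
- **Shutter:** closed, with the brass plate back at mill x = -29 to 22 mm.
- **Chute:** flat, with its walls at 30–31 mm along the whole length, and about 180 mm from the port. Its tail is very close to the look-alike chute, or touching it.
- **Pucks:** I couldn't see inside the hopper. The chute looks empty, no pucks show on the deck or bench, and the carried weight fell from about 3.5 N to 2.5 N.
- **Bystanders:** the jar has moved less than 1 mm. For the tile and brush I only have the picture: the tile looks in place, the brush was outside the last view, and my pixel comparison was too affected by lighting to prove anything.

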